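# Roll the big capacitor along the test tray to the marker posts

### The arm

A 6-joint arm with a two-finger parallel gripper is mounted at the origin on the work surface. World frame = base frame: x ahead of the robot, y to its left, z up, the work surface at z = 0. Lengths are in m, angles in rad, forces in N, time in s.
With the tool pointing down it reaches from about 0.25 to 0.725 m from the base axis. Payload 4 kg.
Tool frame: the origin (TCP) lies on the centre line of the jaws, within the pads' length; the fingertips stand 19 mm ahead of it and the grasp point (between the pads) is the TCP (finger_overhang is the distance from the TCP to the fingertips, in m); z points along the fingers, y is the direction in which the jaws open and shut (so a half turn about z gives the same grasp; the last joint's range is limited). The gripper opens to 85 mm and grips with 20 to 120 N. Pads are 22 mm wide; open, the fingers measure 114 mm over their backs; the gripper's body (76 mm by 85 mm) begins 54 mm behind the grasp point. The pads swing forward as they close: fully open they stand 13 mm farther back than shut.
Start: joints at [-1.118, 0.241, 0.005, 1.335, 0, 1.571], TCP at [0.219, -0.45, 0.221] pointing down, gripper open.
Joint ranges: [-2.72, 2.72], [-1.05, 1.87], [-1.09, 1.28], [-1.99, 2.15], [-1.42, 1.44], [-3.14, 3.14]. Speed limits (rad/s): [2.79, 2.79, 3.14, 3.14, 3.14, 3.14].

### API

Orientations are given as a unit quaternion [x, y, z, w].
In Python, from workcell import get_obs, camera, job_done, finger_overhang gives the robot as it stands. The module is installed in compiled form; this text tells all that it offers.
- The arm moves only by the shell command python3 -m pendant 'ROWS'. ROWS is JSON, a list that holds one entry, the list of rows, each a list of 7 numbers: the opening, from 0 (shut) to 1 (fully open), then the shift along the tool's x, y, z in m, then the turn, a rotation vector about the tool's x, y, z in rad. In form: [[[hand, tx, ty, tz, ax, ay, az], ...]]. A call has 1 to 10 rows; each row is the pose to reach, as a shift and turn from the pose measured when the call began, along the tool's axes at that moment; what a row does not reach only later rows make up. A row lasts 1/8 s, in which the tool goes at most 62.5 mm and 10.7 degrees, less where a joint would pass 70% of its speed; a pose out of reach is approached as far as the arm can. A call with a gripper value outside its range is refused whole. The fingers move at their own pace and stop on an object; the grip force is fixed at half the most. Time passes only in rows, so rows that repeat a pose let the fingers close. It gives the time, the measured TCP pose, the force and the opening at its end, in the units of the state.
- get_obs(): the state, without advancing time (a new reading comes with each control period).
- camera(name): name is "scene" or "side" or "wrist"; returns a dict with "img" (420x560x3 uint8, red, green, blue), "intrinsics" (3x3 intrinsics, pixels), "pose" (4x4, takes a point from camera to world coordinates). Camera axes: x right, y down, z forward; pixel columns grow to the right and rows downward; lengths in m; the calibration is good to about 2 mm. A picture is of the moment at which its call begins. There is no depth.
- job_done(): hands the job in, once; it reports no verdict.
The state is a dict: "clock": time; "joint_pos": joint angles; "joint_vel": joint speeds; "tau": joint torques, N m; "eef_pos": TCP position; "tool_rot": TCP orientation; "ft_force": force on the tool from outside, world axes, zero at the start; "ft_torque": the same for the moment, N m; "grip_width": finger opening in m.
Only numpy, scipy, OpenCV 4.12 (cv2) and the standard library are available. Lean on these libraries where they do the work, as an engineer would, in place of code of your own. Each camera call takes 0.05 s, during which the arm holds its last target.

### The job

The big capacitor lies on its side in the aluminium roll tray. With the fingertips on top of it, roll it along the tray until it lies in line with the pair of marker posts, and leave it there at rest. Push only on its top, never low on its side, do not press hard on it or lift it, and leave the other things on the bench where they are.

Things in the scene. Friction and masses are not known exactly. Their poses are not given: they have to be found in the camera images.
- capacitor: plain cylinder, 90 mm diameter, 110 mm long, 0.5 to 0.75 kg, lying across the tray; too big to grasp. Origin at its centre, 51 mm above the bench (top at 96 mm). x is its cylinder axis; y and z turn as it rolls. Rolls freely along the tray, either way; a finger sticking to its top moves twice as far as its centre. Touch it only on its upper part: a fingertip under 15 mm above its axis is too low
- tray: fixed aluminium roll tray, 134 x 440 mm, origin at the centre of its underside, on the bench; floor top 6 mm above the bench. Its y axis runs along the lane (the rolling direction), its x axis across it. A rim 6 mm thick rises to 18 mm above the bench all round; the lane inside is 122 x 428 mm
- gate: pair of black posts with pointed tops, fixed outside the tray's long rails opposite each other, at x = -78 and +78 mm; they reach 76 mm above the bench. Origin on the tray floor midway between them, axes parallel to the tray's. The capacitor passes between them and is in line when its centre is at y = 0 of this frame. It starts 105 to 220 mm away, on either side
- reel: bystander: reel of solder standing on its flat end, 64 mm in diameter, 50 mm high; origin under its centre
- carton: bystander: open cardboard box 110 x 170 x 60 mm; origin under its centre
- small_capacitor: bystander: small capacitor standing upright, 35 mm in diameter, 60 mm high; origin under its centre
- screwdriver: bystander: screwdriver lying on the bench, about 200 mm long; origin in its lower side
There are look-alikes about, which are no part of the job. Leave any orange look-alike of the capacitor alone.

How it is judged:
On the way:
1. the capacitor has rolled (not slid) through more than 60 degrees (angle between capacitor's own z axis and vertical above 1.05 rad).
At the end, for the whole second after the job is handed in: The capacitor lies on its side on the tray floor, across the lane (axis within 0.2 rad of the tray's x), its centre within 12 mm along the tray of the line between the marker posts, and at rest (under 10 mm/s) (y of capacitor in the frame of gate between -0.012 and 0.012 m and x of capacitor in the frame of gate between -0.014 and 0.014 m and z of capacitor in the frame of gate between 0.035 and 0.055 m and angle between the x axis of capacitor and the x axis of gate, either way round below 0.2 rad and linear speed of capacitor below 0.01 m/s); the robot touches nothing.
It fails at once if the capacitor is lifted more than 15 mm (height (world z) of capacitor above 0.066 m).
It fails at once if the capacitor is pressed with more than 60 N (contact force between the arm and capacitor above 60 N).
It fails at once if the capacitor is pushed low on its side instead of on its top (contact force between the fingers and capacitor above 0.5 N and height (world z) of the grasp point below 0.085 m).
It fails at once if another thing on the bench is moved more than 20 mm (distance of any of reel, carton, small_capacitor, screwdriver from where it was at the start of the episode above 0.02 m).
It also fails if it takes over 64 s, if anything falls off the work surface, if the arm or the gripper's body presses on something with over 40 N, if the wrist force passes 120 N, or if a joint passes its speed limit or range.

## Working session

There is one attempt and no reset: what is moved stays moved. The work goes in short steps, Python scripts to look and compute and a shell command to move; the robot and the scene stay as the last step left them, time stands still between calls to the robot, and variables do not carry over. Pictures are saved under pics/ and viewed, and the job is handed in when it is done.

```bash
mkdir -p pics; python3 - <<'E'
from workcell import *
import cv2
for n in("scene","side","wrist"):
    c=camera(n); cv2.imwrite(f"pics/{n}0.png",c["img"][:,:,::-1]); print(n,c["intrinsics"].tolist(),c["pose"].round(4).tolist())
o=get_obs();print({k:o[k] for k in("clock","eef_pos","tool_rot","grip_width","ft_force")},finger_overhang)
E
```

```text
scene [[446.9812005562195, 0.0, 282.356392743251], [0.0, 446.9812005562195, 204.20312355702077], [0.0, 0.0, 1.0]] [[-0.7354, 0.5348, -0.4162, 1.164], [0.6776, 0.5752, -0.4582, 0.635], [-0.0056, -0.619, -0.7853, 1.1996], [0.0, 0.0, 0.0, 1.0]]
side [[513.3934839135944, 0.0, 276.6596871751812], [0.0, 513.3934839135944, 201.91873149591478], [0.0, 0.0, 1.0]] [[0.8739, -0.2877, 0.3917, 0.0425], [-0.486, -0.5278, 0.6966, -0.9437], [0.0064, -0.7991, -0.6011, 0.8529], [0.0, 0.0, 0.0, 1.0]]
wrist [[313.328407422513, 0.0, 283.376617104887], [0.0, 313.328407422513, 210.77190095086755], [0.0, 0.0, 1.0]] [[0.4372, -0.8568, -0.2736, 0.2883], [-0.8994, -0.4169, -0.1317, -0.4162], [-0.0012, 0.3036, -0.9528, 0.3737], [0.0, 0.0, 0.0, 1.0]]
{'clock': 0.15, 'eef_pos': array([ 0.21854016, -0.44916886,  0.2204157 ]), 'tool_rot': array([ 9.74476591e-01,  2.24487687e-01, -1.80990972e-04, -7.87038482e-04]), 'grip_width': 0.08530937404727934, 'ft_force': array([ 0.47850293, -1.01359903,  0.70350394])} 0.019
```

View pics/scene0.png

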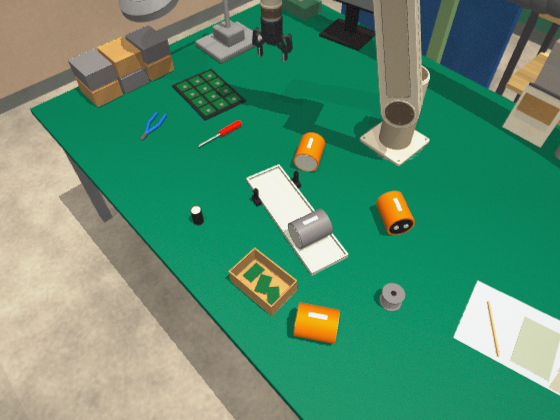

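View pics/side0.png

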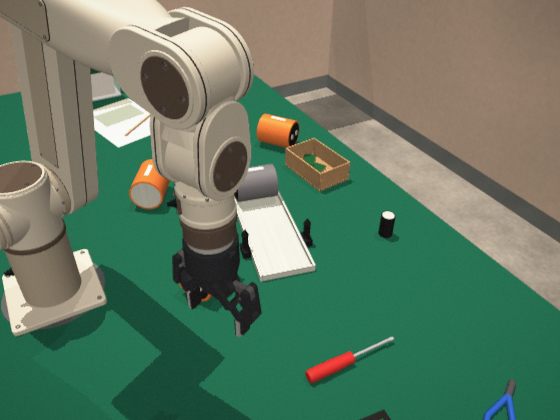

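View pics/wrist0.png

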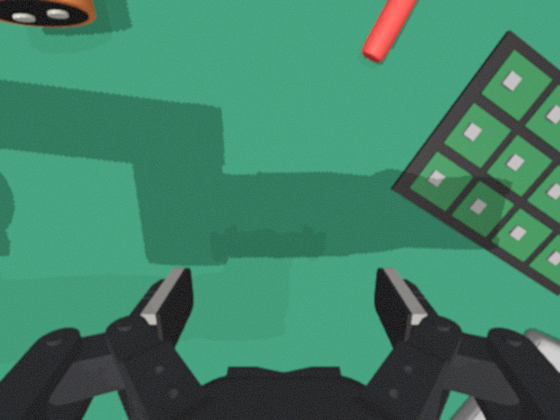

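Candidates in the scene view: the grey cylinder in the tray (310,229), and orange cylinders at (309,152), (395,213) and (317,323). I choose the grey one lying in the tray. The posts are at (256,197) and (296,180). Next I check a close crop.

```bash
python3 - <<'E'
import cv2
a=cv2.imread("pics/scene0.png");cv2.imwrite("pics/crop1.png",cv2.resize(a[155:280,235:360],(750,750),interpolation=cv2.INTER_CUBIC)[:600])
b=cv2.imread("pics/side0.png");cv2.imwrite("pics/crop2.png",cv2.resize(b[155:280,220:345],(600,600),interpolation=cv2.INTER_CUBIC))
E
```

```text
(no output)
```

View pics/crop1.png

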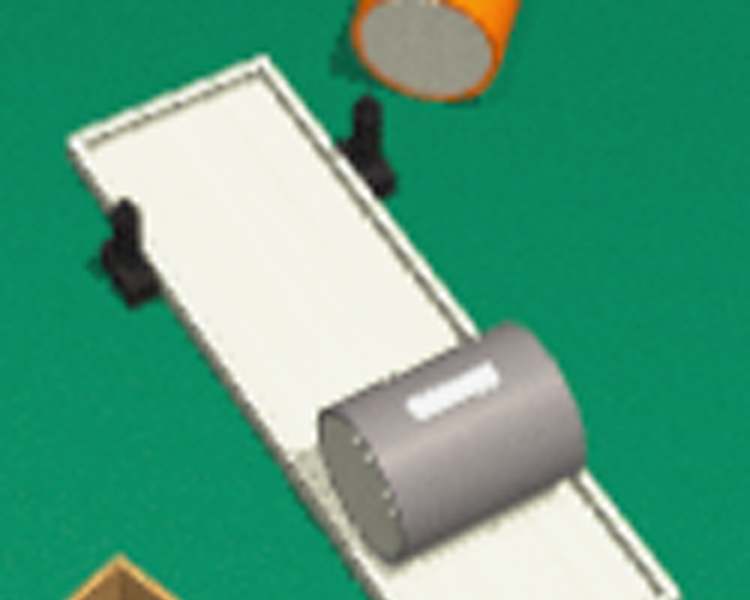

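View pics/crop2.png

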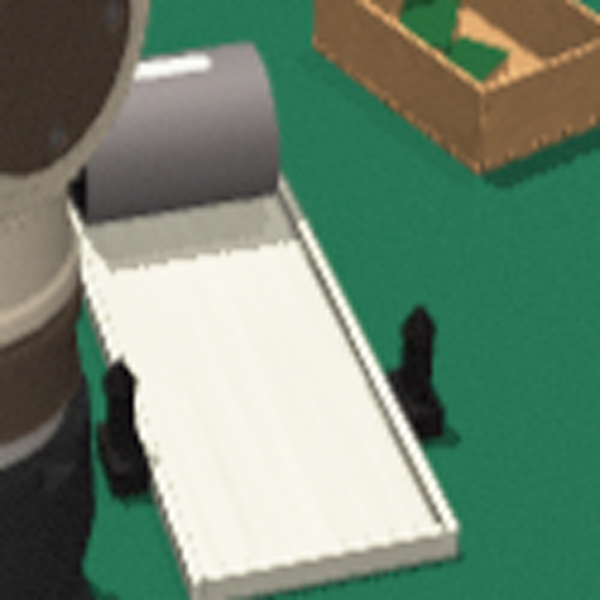

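The crop shows a grey cylinder with a white label in the tray, with no orange look-alike inside it. The post tips are at about (255.8,188.7) and (296.3,171.2) in the scene view, and (245,230) and (307.5,219) in the side view. Now I cast the rays.

```bash
cat > h.py <<'E'
import numpy as np
from workcell import *
def ray(c,uv):
    d=c["pose"][:3,:3]@np.linalg.inv(c["intrinsics"])@np.array([*uv,1.]);return c["pose"][:3,3],d
def onz(c,uv,z):
    p,d=ray(c,uv);return p+d*(z-p[2])/d[2]
def tri(c1,u1,c2,u2):
    A=[];b=[]
    M=np.zeros((3,3));v=np.zeros(3)
    for c,u in((c1,u1),(c2,u2)):
        p,d=ray(c,u);d=d/np.linalg.norm(d);P=np.eye(3)-np.outer(d,d);M+=P;v+=P@p
    return np.linalg.solve(M,v)
def proj(c,p):
    q=np.linalg.inv(c["pose"])@np.array([*p,1.]);k=c["intrinsics"]@q[:3];return k[:2]/k[2]
E
python3 - <<'E'
from h import *
np.set_printoptions(precision=4,suppress=True)
s=camera("scene");d=camera("side")
S=lambda x,y:(x/6+235-.5,y/6+155-.5)
D=lambda x,y:(x/4.8+220-.5,y/4.8+155-.5)
for n,a,b in(("postA",(125,200),(420,306)),("postB",(368,95),(120,358))):
    print(n,onz(s,S(*a),.076),onz(d,D(*b),.076),tri(s,S(*a),d,D(*b)))
print("corners scene",[onz(s,u,.018) for u in (S(266,55),S(70,140),S(680,597))])
print("corners side",[onz(d,D(*u),.018) for u in ((457,528),(195,583))])
print("face ctr",onz(s,S(363,483),.051))
E
```

```text
postA [ 0.5871 -0.1318  0.076 ] [ 0.5813 -0.1359  0.076 ] [ 0.5845 -0.1333  0.0728]
postB [ 0.4354 -0.0973  0.076 ] [ 0.4308 -0.1     0.076 ] [ 0.4328 -0.0984  0.0737]
corners scene [array([ 0.4203, -0.2008,  0.018 ]), array([ 0.551 , -0.2287,  0.018 ]), array([0.5223, 0.2275, 0.018 ])]
corners side [array([ 0.5466, -0.2306,  0.018 ]), array([ 0.4178, -0.2025,  0.018 ])]
face ctr [0.6089 0.081  0.051 ]
```

Capacitor centre is about (0.555, 0.094), roughly 214 mm from the gate along tray +y, with tray yaw about -0.23 rad. Next I shut the hand, hover over the capacitor and turn the tool so its x is along tray x and its y along the rolling direction (-y of the tray).

```bash
python3 -m pendant '[[[0,0.05,-0.03,0,0,0,0.1],[0,0.10,-0.065,0,0,0,0.2],[0,0.15,-0.095,0,0,0,0.3],[0,0.20,-0.125,0,0,0,0.4],[0,0.25,-0.16,0,0,0,0.5],[0,0.30,-0.19,0,0,0,0.6],[0,0.35,-0.22,0,0,0,0.683],[0,0.40,-0.25,0,0,0,0.683],[0,0.45,-0.285,0,0,0,0.683],[0,0.49,-0.31,0,0,0,0.683]]]'
python3 - <<'E'
from h import *
import cv2
np.set_printoptions(precision=4,suppress=True)
o=get_obs();print(o["clock"],o["eef_pos"],o["tool_rot"],o["grip_width"],o["joint_pos"])
for n in("scene","side","wrist"):
    c=camera(n); cv2.imwrite(f"pics/{n}1.png",c["img"][:,:,::-1])
E
```

```text
clock: 1.5
eef_pos: [0.4945, -0.0633, 0.2208]
tool_rot: [0.997, -0.077, 0.0, -0.022]
ft_force: [0.7, -0.7, 0.3]
grip_width: 0.0001
1.5 [ 0.4945 -0.0633  0.2208] [ 0.9968 -0.077   0.0003 -0.0221] 5.295721970343246e-05 [-0.155   0.2399  0.0026  1.3364  0.0441  3.1407]
```

View pics/wrist1.png

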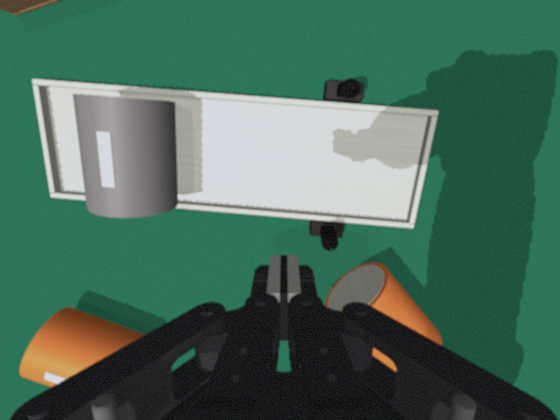

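View pics/side1.png

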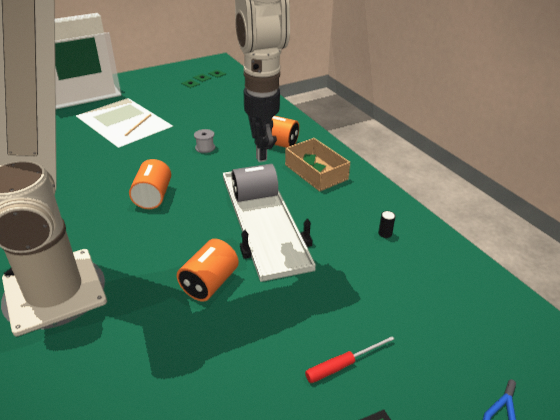

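The wrist view shows the grey cylinder at (128,150) in the tray and the posts at (345,90) and (328,235). Joint 6 is near its limit, so I use the perpendicular tool yaw instead (tool x along tray +y). First I refine the capacitor position with tangent bisectors.

```bash
python3 - <<'E'
from h import *
from scipy.spatial.transform import Rotation as R
np.set_printoptions(precision=4,suppress=True)
w=camera("wrist")
def bis(c,a,b,z=.051):
    p,d1=ray(c,a);_,d2=ray(c,b);d1/=np.linalg.norm(d1);d2/=np.linalg.norm(d2);d=d1+d2
    return p+d*(z-p[2])/d[2]
g=np.array([.5087,-.1158]);yaw=-.23
ux=np.array([np.cos(yaw),np.sin(yaw)]);uy=np.array([-ux[1],ux[0]])
P=lambda p:((p[:2]-g)@ux,(p[:2]-g)@uy)
for a,b in(((78,130),(175.5,130)),((80.5,160),(176,160))):
    p=bis(w,a,b);print("cap wrist",p,P(p))
for u in((348,85),(329,245)): print("post",P(onz(w,u,.076)))
for u in((34,80),(437,110),(413,227),(50,197)): print("corner",P(onz(w,u,.018)))
o=get_obs();R0=R.from_quat(o["tool_rot"])
t=np.r_[0.5554,.0936,0]
Rt=R.from_matrix(np.c_[np.r_[uy,0],np.r_[ux,0],[0,0,-1]])
print("rotvec",(R0.inv()*Rt).as_rotvec())
print("shift",R0.inv().apply(np.array([.5554,.0936,.16])-o["eef_pos"]))
E
```

```text
cap wrist [0.5775 0.0884 0.051 ] (np.float64(0.020434800922136648), np.float64(0.21453879498653647))
cap wrist [0.5478 0.0963 0.051 ] (np.float64(-0.010306668916230449), np.float64(0.21539966483219444))
post (np.float64(0.07653352820105774), np.float64(0.003146145957840878))
post (np.float64(-0.0768378483689747), np.float64(0.001611734193419868))
corner (np.float64(0.06223269652520317), np.float64(0.3334463040960314))
corner (np.float64(0.06338983109347619), np.float64(-0.10197730911390604))
corner (np.float64(-0.06958393921527543), np.float64(-0.10328697140062479))
corner (np.float64(-0.07019875315362048), np.float64(0.3367304644543977))
rotvec [-0.0377 -0.0301 -1.4965]
shift [ 0.0368 -0.1626  0.0678]
```

```bash
python3 -m pendant '[[[0,0.004,-0.016,0,-0.004,-0.003,-0.16],[0,0.008,-0.033,0,-0.008,-0.006,-0.33],[0,0.012,-0.05,0.005,-0.012,-0.01,-0.5],[0,0.016,-0.07,0.01,-0.016,-0.013,-0.67],[0,0.02,-0.09,0.02,-0.021,-0.016,-0.84],[0,0.025,-0.11,0.03,-0.025,-0.02,-1.01],[0,0.03,-0.13,0.04,-0.03,-0.024,-1.18],[0,0.034,-0.15,0.05,-0.034,-0.027,-1.35],[0,0.0368,-0.1626,0.06,-0.0377,-0.03,-1.4965],[0,0.0368,-0.1626,0.0678,-0.0377,-0.03,-1.4965]]]'
cat >> h.py <<'E'
from scipy.spatial.transform import Rotation as R
import cv2
np.set_printoptions(precision=4,suppress=True)
g=np.array([.5087,-.1158]);yaw=-.23
ux=np.array([np.cos(yaw),np.sin(yaw)]);uy=np.array([-ux[1],ux[0]])
P=lambda p:np.array([(p[:2]-g)@ux,(p[:2]-g)@uy])
Rt=R.from_matrix(np.c_[np.r_[uy,0],np.r_[ux,0],[0,0,-1]])
def st():
    o=get_obs();print("t",o["clock"],"tray",P(o["eef_pos"]),"z",o["eef_pos"][2],"F",o["ft_force"],"roterr",(R.from_quat(o["tool_rot"]).inv()*Rt).as_rotvec())
def snap(i,*ns):
    r={}
    for n in ns:
        r[n]=camera(n);cv2.imwrite(f"pics/{n}{i}.png",r[n]["img"][:,:,::-1])
    return r
E
python3 -c "
from h import *
st();snap(2,'wrist','side');print(get_obs()['joint_pos'])"
```

```text
clock: 2.95
eef_pos: [0.555, 0.0933, 0.1597]
tool_rot: [0.784, 0.621, -0.0, -0.0]
ft_force: [-0.4, -0.3, -0.2]
grip_width: 0.0
t 2.95 tray [-0.0025  0.2141] z 0.15966291374807173 F [-0.3852 -0.3133 -0.1592] roterr [-0.0004  0.0003 -0.0017]
[ 0.1655  0.3971  0.0612  1.2374 -0.0003  1.9695]
```

View pics/wrist2.png

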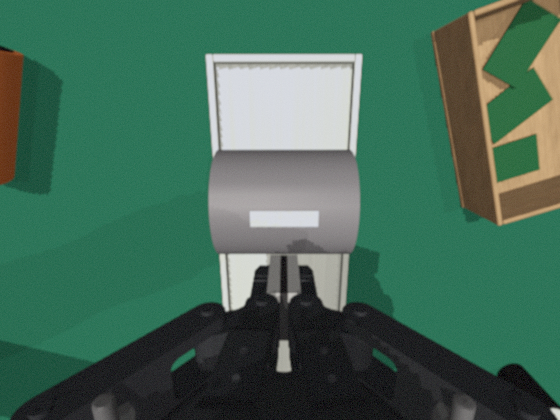

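View pics/side2.png

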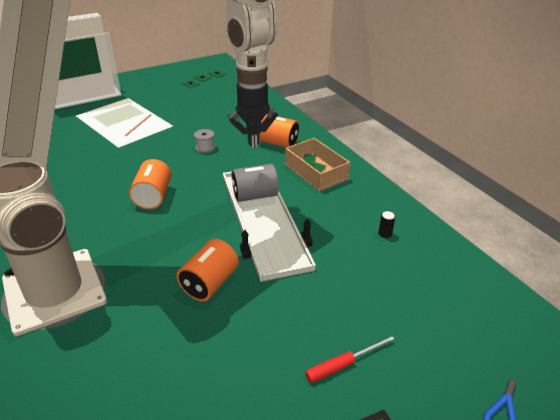

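The wrist view shows the cylinder between rows 150 and 253, squarely across the lane, with the fingertips above it. Now I descend to feel the top.

```bash
python3 - <<'E'
from h import *
w=camera("wrist")
p,a=ray(w,(283,150));_,b=ray(w,(283,253));d=a/np.linalg.norm(a)+b/np.linalg.norm(b);q=p+d*(.051-p[2])/d[2];print(P(q))
E
python3 -m pendant '[[[0,0,0,0.02,0,0,0],[0,0,0,0.036,0,0,0],[0,0,0,0.042,0,0,0],[0,0,0,0.043,0,0,0],[0,0,0,0.0435,0,0,0],[0,0,0,0.0435,0,0,0]]]'
python3 -c "
from h import *
st()"
```

```text
[-0.0036  0.2147]
clock: 3.85
eef_pos: [0.555, 0.0926, 0.1168]
tool_rot: [0.785, 0.62, -0.0, 0.0]
ft_force: [-0.3, 1.2, 0.3]
grip_width: 0.0001
t 3.85 tray [-0.0024  0.2134] z 0.1167828764324691 F [-0.3483  1.159   0.3149] roterr [-0.0002  0.0003 -0.0031]
```

```bash
python3 -m pendant '[[[0,0,0,0.0008,0,0,0],[0,0,0,0.0013,0,0,0],[0,0,0,0.0013,0,0,0]]]'
python3 -m pendant '[[[0,0,0,0.0005,0,0,0],[0,0,0,0.0005,0,0,0]]]'
python3 -m pendant '[[[0,0,0,0.0005,0,0,0],[0,0,0,0.0005,0,0,0]]]'
```

```text
clock: 4.22
eef_pos: [0.555, 0.0926, 0.1155]
tool_rot: [0.785, 0.62, -0.0, 0.0]
ft_force: [-0.0, -0.3, 0.5]
grip_width: -0.0
clock: 4.47
eef_pos: [0.5549, 0.0926, 0.1149]
tool_rot: [0.784, 0.62, -0.0, -0.0]
ft_force: [-0.4, 0.2, 0.1]
grip_width: 0.0001
clock: 4.72
eef_pos: [0.5549, 0.0925, 0.1143]
tool_rot: [0.785, 0.62, -0.0, -0.0]
ft_force: [-0.6, -0.0, -0.2]
grip_width: -0.0002
```

```bash
python3 -m pendant '[[[0,0,0,0.0005,0,0,0],[0,0,0,0.0005,0,0,0]]]'
python3 -m pendant '[[[0,0,0,0.0005,0,0,0],[0,0,0,0.0005,0,0,0]]]'
python3 -m pendant '[[[0,0,0,0.0005,0,0,0],[0,0,0,0.0005,0,0,0]]]'
```

```text
clock: 4.97
eef_pos: [0.5548, 0.0926, 0.1138]
tool_rot: [0.785, 0.62, -0.0, -0.0]
ft_force: [0.7, -0.6, -0.4]
grip_width: -0.0001
clock: 5.22
eef_pos: [0.5548, 0.0925, 0.1132]
tool_rot: [0.785, 0.62, -0.0, -0.0]
ft_force: [-0.5, -1.2, -0.7]
grip_width: -0.0
clock: 5.48
eef_pos: [0.5548, 0.0926, 0.1127]
tool_rot: [0.785, 0.62, -0.0, -0.0]
ft_force: [0.1, -0.1, -0.7]
grip_width: -0.0002
```

```bash
python3 -m pendant '[[[0,0,0,0.0006,0,0,0],[0,0,0,0.0006,0,0,0]]]'
python3 -m pendant '[[[0,0,0,0.0006,0,0,0],[0,0,0,0.0006,0,0,0]]]'
python3 -c "
from h import *
c=snap(3,'side')['side'];print(proj(c,[.5548,.0926,.093]))
cv2.imwrite('pics/c3.png',cv2.resize(c['img'][100:220,200:320,::-1],(600,600),interpolation=cv2.INTER_CUBIC))"
```

```text
clock: 5.72
eef_pos: [0.5547, 0.0925, 0.112]
tool_rot: [0.785, 0.62, -0.001, -0.0]
ft_force: [-0.1, -0.4, -0.2]
grip_width: -0.0002
clock: 5.98
eef_pos: [0.5546, 0.0925, 0.1113]
tool_rot: [0.785, 0.62, -0.001, -0.0]
ft_force: [-0.4, 0.5, 0.3]
grip_width: -0.0003
[254.0355 169.5092]
```

View pics/c3.png

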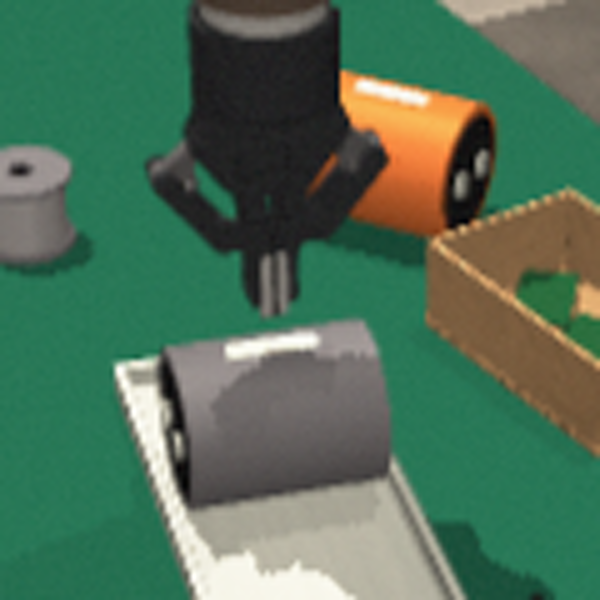

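The side view shows the tip at (254,162), clearly still above the cylinder top, while I expected it near (254,169). I triangulate the tip using the scene camera too.

```bash
python3 -c "
from h import *
c=snap(4,'scene')['scene'];print(proj(c,[.5546,.0925,.093]),proj(c,[.5546,.0925,.106]))
cv2.imwrite('pics/c4.png',cv2.resize(c['img'][150:270,250:370,::-1],(600,600),interpolation=cv2.INTER_CUBIC));st()
print(get_obs())"
```

```text
[310.6313 219.5656] [310.8193 217.0379]
t 6.075 tray [-0.0027  0.2133] z 0.11135868417140786 F [-0.7078  0.5572  0.2989] roterr [-0.001   0.0006 -0.003 ]
{'clock': 6.075, 'joint_pos': array([ 0.1654,  0.432 , -0.0157,  1.1243, -0.0002,  1.9692]), 'joint_vel': array([-0.0013, -0.0009,  0.0016, -0.0025,  0.0009, -0.0014]), 'tau': array([ -0.0002, -44.5068,  23.5148,   0.0106,  -0.0006,   0.    ]), 'eef_pos': array([0.5547, 0.0925, 0.1114]), 'tool_rot': array([ 0.7845,  0.6201, -0.0006, -0.0002]), 'ft_force': array([-0.7078,  0.5572,  0.2989]), 'ft_torque': array([ 0.0309, -0.0361,  0.0061]), 'grip_width': 0.0005819273972334057}
```

View pics/c4.png

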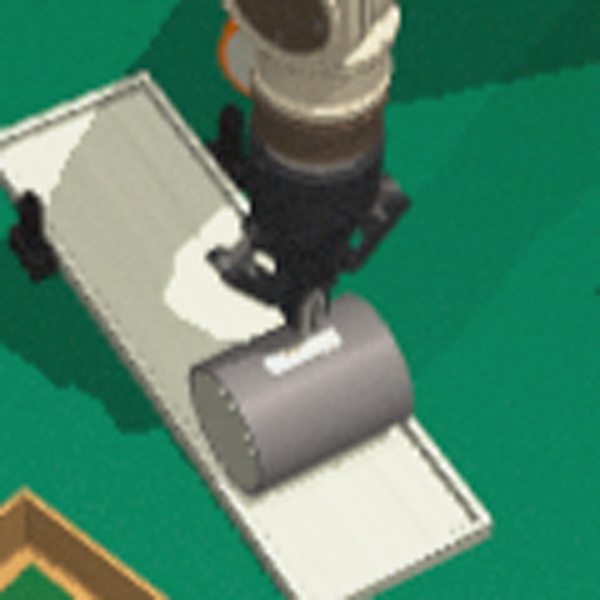

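```bash
python3 -c "
from h import *
s=camera('scene');d=camera('side')
t=tri(s,(311.5,216.5),d,(254,162));print(t,P(t),proj(s,t),proj(d,t))
# label centres
l=tri(s,(250+303/5,150+350/5),d,(200+272/5,100+345/5));print('label',l,P(l),proj(s,l),proj(d,l))
print(proj(d,[.5555,.0935,.096]),proj(s,[.5555,.0935,.096]))
"
```

```text
[0.5567 0.0964 0.1143] [-0.0017  0.2175] [311.3672 216.5333] [253.8481 161.968 ]
label [0.5563 0.0938 0.0935] [-0.0014  0.2149] [310.5394 220.0149] [254.3303 168.9857]
[254.0927 168.3431] [310.6968 219.3398]
```

The tip stands about 13–18 mm higher than I assumed. I keep feeling downward carefully.

```bash
for i in 1; do python3 -m pendant '[[[0,0,0,0.002,0,0,0],[0,0,0,0.002,0,0,0]]]'; done
python3 -m pendant '[[[0,0,0,0.0015,0,0,0],[0,0,0,0.0015,0,0,0]]]'
python3 -m pendant '[[[0,0,0,0.0015,0,0,0],[0,0,0,0.0015,0,0,0]]]'
```

```text
clock: 6.42
eef_pos: [0.5545, 0.0925, 0.1091]
tool_rot: [0.784, 0.62, -0.001, -0.0]
ft_force: [-0.3, 1.1, 0.2]
grip_width: -0.0002
clock: 6.68
eef_pos: [0.5544, 0.0925, 0.1074]
tool_rot: [0.785, 0.62, -0.001, -0.0]
ft_force: [0.1, -0.5, 0.4]
grip_width: -0.0002
clock: 6.92
eef_pos: [0.5542, 0.0924, 0.1057]
tool_rot: [0.785, 0.62, -0.001, -0.0]
ft_force: [0.6, -0.4, 0.4]
grip_width: -0.0001
```

```bash
python3 -m pendant '[[[0,0,0,0.001,0,0,0],[0,0,0,0.001,0,0,0]]]'
python3 -m pendant '[[[0,0,0,0.001,0,0,0],[0,0,0,0.001,0,0,0]]]'
python3 -m pendant '[[[0,0,0,0.001,0,0,0],[0,0,0,0.001,0,0,0]]]'
python3 -c "
from h import *
c=snap(5,'side')['side']
cv2.imwrite('pics/c5.png',cv2.resize(c['img'][100:220,200:320,::-1],(600,600),interpolation=cv2.INTER_CUBIC))"
```

```text
clock: 7.18
eef_pos: [0.5541, 0.0924, 0.1046]
tool_rot: [0.785, 0.62, -0.001, -0.001]
ft_force: [-0.0, 0.3, -0.3]
grip_width: -0.0001
clock: 7.42
eef_pos: [0.554, 0.0924, 0.1035]
tool_rot: [0.785, 0.62, -0.001, -0.001]
ft_force: [-0.1, 0.2, -0.9]
grip_width: -0.0003
clock: 7.68
eef_pos: [0.554, 0.0924, 0.1024]
tool_rot: [0.785, 0.62, -0.001, -0.001]
ft_force: [0.2, -1.1, -0.2]
grip_width: -0.0001
```

View pics/c5.png

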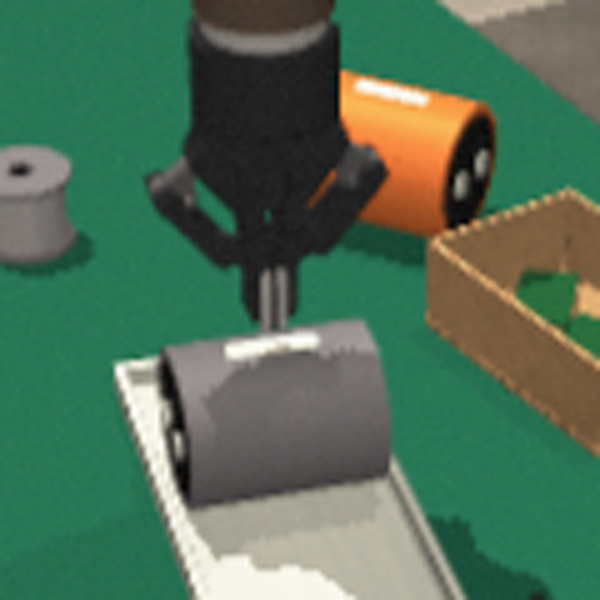

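```bash
python3 -m pendant '[[[0,0,0,0.0015,0,0,0],[0,0,0,0.0015,0,0,0]]]'
python3 -m pendant '[[[0,0,0,0.001,0,0,0],[0,0,0,0.001,0,0,0]]]'
python3 -m pendant '[[[0,0,0,0.0005,0,0,0],[0,0,0,0.0005,0,0,0]]]'
python3 -m pendant '[[[0,0,0,0.0005,0,0,0],[0,0,0,0.0005,0,0,0]]]'
```

```text
clock: 7.98
eef_pos: [0.5539, 0.0924, 0.1008]
tool_rot: [0.785, 0.62, -0.001, -0.001]
ft_force: [0.1, -0.3, -0.1]
grip_width: -0.0
clock: 8.22
eef_pos: [0.5538, 0.0924, 0.0997]
tool_rot: [0.785, 0.62, -0.002, -0.001]
ft_force: [0.1, 0.2, -0.8]
grip_width: -0.0004
clock: 8.48
eef_pos: [0.5538, 0.0924, 0.0991]
tool_rot: [0.785, 0.62, -0.002, -0.001]
ft_force: [0.3, -0.0, -0.5]
grip_width: 0.0
clock: 8.72
eef_pos: [0.5537, 0.0923, 0.0986]
tool_rot: [0.785, 0.62, -0.002, -0.001]
ft_force: [-0.5, -0.2, -0.4]
grip_width: 0.0004
```

```bash
python3 -m pendant '[[[0,0,0,0.0006,0,0,0],[0,0,0,0.0006,0,0,0]]]'
python3 -m pendant '[[[0,0,0,0.0006,0,0,0],[0,0,0,0.0006,0,0,0]]]'
python3 -m pendant '[[[0,0,0,0.0006,0,0,0],[0,0,0,0.0006,0,0,0]]]'
python3 -c "
from h import *
st()
c=snap(6,'scene','side')
a=cv2.resize(c['side']['img'][120:200,210:290,::-1],(400,400),interpolation=cv2.INTER_CUBIC)
b=cv2.resize(c['scene']['img'][180:260,270:350,::-1],(400,400),interpolation=cv2.INTER_CUBIC)
cv2.imwrite('pics/c6.png',np.hstack([a,b]))"
```

```text
clock: 8.98
eef_pos: [0.5536, 0.0924, 0.0979]
tool_rot: [0.784, 0.62, -0.002, -0.001]
ft_force: [0.5, -0.3, 0.5]
grip_width: -0.0003
clock: 9.22
eef_pos: [0.5536, 0.0923, 0.0972]
tool_rot: [0.785, 0.62, -0.002, -0.001]
ft_force: [-0.2, 0.3, -0.2]
grip_width: -0.0
clock: 9.48
eef_pos: [0.5535, 0.0923, 0.0966]
tool_rot: [0.785, 0.62, -0.002, -0.001]
ft_force: [0.6, 0.2, -0.1]
grip_width: -0.0001
t 9.475 tray [-0.0038  0.2129] z 0.09655344827855239 F [ 0.6415  0.1717 -0.0725] roterr [-0.0037  0.0018 -0.003 ]
```

View pics/c6.png

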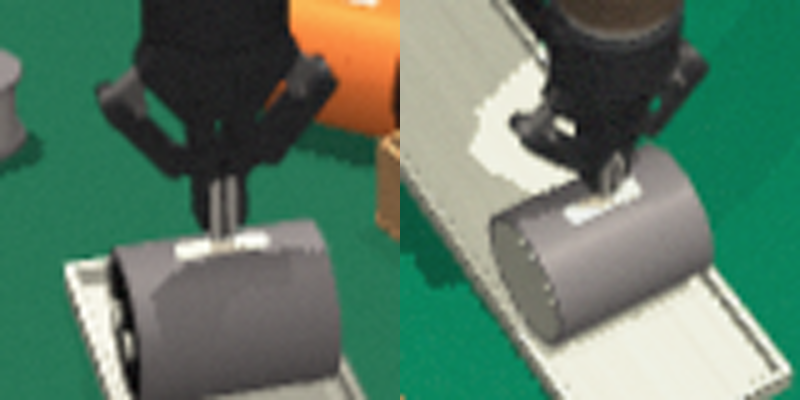

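```bash
python3 -m pendant '[[[0,0,0,0.0006,0,0,0],[0,0,0,0.0006,0,0,0]]]'
python3 -m pendant '[[[0,0,0,0.0006,0,0,0],[0,0,0,0.0006,0,0,0]]]'
python3 -m pendant '[[[0,0,0,0.0006,0,0,0],[0,0,0,0.0006,0,0,0]]]'
```

```text
clock: 9.82
eef_pos: [0.5535, 0.0923, 0.0959]
tool_rot: [0.785, 0.62, -0.002, -0.001]
ft_force: [-0.1, 0.0, 0.6]
grip_width: 0.0003
clock: 10.07
eef_pos: [0.5534, 0.0923, 0.0953]
tool_rot: [0.785, 0.62, -0.002, -0.001]
ft_force: [-0.6, -0.2, 0.1]
grip_width: 0.0001
clock: 10.32
eef_pos: [0.5534, 0.0923, 0.0946]
tool_rot: [0.785, 0.62, -0.002, -0.001]
ft_force: [0.2, -0.6, 0.6]
grip_width: 0.0001
```

```bash
python3 -m pendant '[[[0,0,0,0.0006,0,0,0],[0,0,0,0.0006,0,0,0]]]'
python3 -m pendant '[[[0,0,0,0.0006,0,0,0],[0,0,0,0.0006,0,0,0]]]'
python3 -c "
from h import *
c=snap(7,'scene','side','wrist')
a=cv2.resize(c['side']['img'][130:180,230:280,::-1],(400,400),interpolation=cv2.INTER_CUBIC)
b=cv2.resize(c['scene']['img'][190:240,290:340,::-1],(400,400),interpolation=cv2.INTER_CUBIC)
cv2.imwrite('pics/c7.png',np.hstack([a,b]))"
```

```text
clock: 10.58
eef_pos: [0.5534, 0.0923, 0.0939]
tool_rot: [0.785, 0.62, -0.002, -0.001]
ft_force: [0.1, -0.2, -0.6]
grip_width: -0.0002
clock: 10.82
eef_pos: [0.5533, 0.0923, 0.0932]
tool_rot: [0.785, 0.62, -0.002, -0.001]
ft_force: [-0.4, 0.4, 0.4]
grip_width: -0.0002
```

View pics/c7.png

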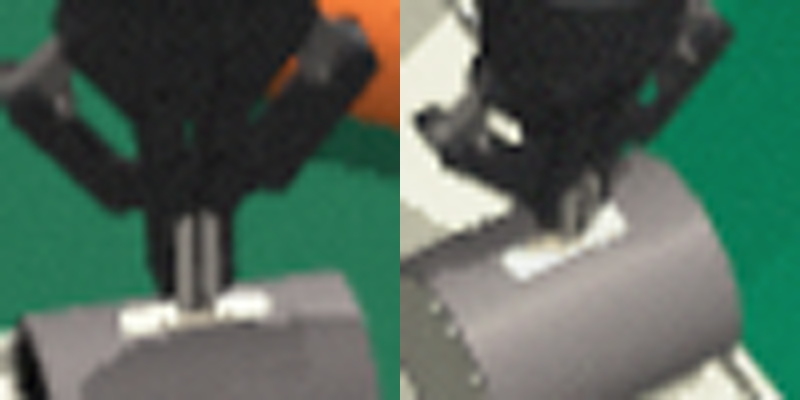

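View pics/wrist7.png

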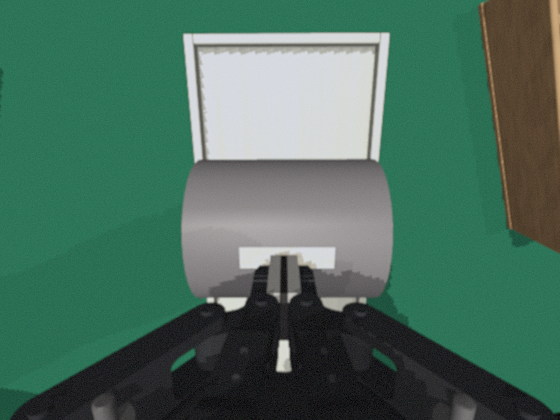

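The tip looks almost on the white label. I cross-check the tip height using the wrist camera geometry.

```bash
python3 -c "
from h import *
w=camera('wrist');o=get_obs();e=o['eef_pos'];T=R.from_quat(o['tool_rot'])
print('cam in tool',T.inv().apply(w['pose'][:3,3]-e))
for v in (253,256):
  p,d=ray(w,(284,v));p=T.inv().apply(p-e);d=T.inv().apply(d)
  for x in(0,.011): print(v,x,p+d*(x-p[0])/d[0])
"
python3 -m pendant '[[[0,0,0,0.0006,0,0,0],[0,0,0,0.0006,0,0,0]]]'
python3 -m pendant '[[[0,0,0,0.0006,0,0,0],[0,0,0,0.0006,0,0,0]]]'
```

```text
cam in tool [ 0.0768  0.0003 -0.1534]
253 0 [0.     0.0005 0.0086]
253 0.011 [ 0.011   0.0005 -0.0146]
256 0 [0.     0.0005 0.0047]
256 0.011 [ 0.011   0.0005 -0.0179]
clock: 11.28
eef_pos: [0.5533, 0.0923, 0.0927]
tool_rot: [0.785, 0.62, -0.002, -0.001]
ft_force: [-0.2, -0.3, -0.6]
grip_width: -0.0002
clock: 11.52
eef_pos: [0.5532, 0.0923, 0.092]
tool_rot: [0.785, 0.62, -0.002, -0.001]
ft_force: [0.8, 0.2, 0.2]
grip_width: 0.0002
```

```bash
python3 -m pendant '[[[0,0,0,0.0006,0,0,0],[0,0,0,0.0006,0,0,0]]]'
python3 -m pendant '[[[0,0,0,0.0006,0,0,0],[0,0,0,0.0006,0,0,0]]]'
python3 -m pendant '[[[0,0,0,0.0006,0,0,0],[0,0,0,0.0006,0,0,0]]]'
```

```text
clock: 11.78
eef_pos: [0.5532, 0.0923, 0.0913]
tool_rot: [0.785, 0.62, -0.002, -0.001]
ft_force: [-1.0, 0.9, -0.6]
grip_width: 0.0001
clock: 12.02
eef_pos: [0.5531, 0.0923, 0.0907]
tool_rot: [0.784, 0.62, -0.002, -0.001]
ft_force: [0.1, -0.4, -0.5]
grip_width: -0.0002
clock: 12.28
eef_pos: [0.553, 0.0922, 0.09]
tool_rot: [0.785, 0.62, -0.002, -0.001]
ft_force: [-0.4, 0.1, -0.4]
grip_width: -0.0
```

```bash
python3 -c "
from h import *
c=snap(8,'scene','side')
a=cv2.resize(c['side']['img'][130:180,230:280,::-1],(400,400),interpolation=cv2.INTER_CUBIC)
b=cv2.resize(c['scene']['img'][190:240,290:340,::-1],(400,400),interpolation=cv2.INTER_CUBIC)
cv2.imwrite('pics/c8.png',np.hstack([a,b]))"
```

```text
(no output)
```

View pics/c8.png

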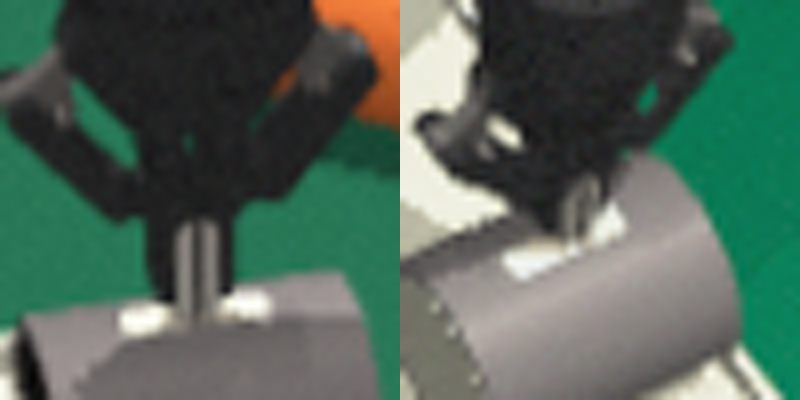

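```bash
python3 -c "
from h import *
s=camera('scene');d=camera('side')
def atY(c,uv,Y):
  p,r=ray(c,uv);n=np.r_[uy,0];t=(Y+np.r_[g,0]@n-p@n)/(r@n);return (p+r*t)
for off in(0,.005,.011):
  print(off,'side',atY(d,(254.2,170.6),.2123-off),'scene',atY(s,(311.8,220.8),.2123+off))
st()"

```

```text
0 side [0.5547 0.0915 0.0902] scene [0.5491 0.0928 0.0817]
0.005 side [0.5524 0.0869 0.0936] scene [0.5537 0.0968 0.0901]
0.011 side [0.5497 0.0814 0.0976] scene [0.5592 0.1017 0.1001]
t 12.475 tray [-0.0042  0.2127] z 0.09005780429720958 F [-0.1257  0.5088  0.5349] roterr [-0.0045  0.0022 -0.003 ]
```

Accounting for the visible pad edges, all three cameras put the tip about 8 mm above the reported TCP height. I trust the cameras and the force reading, so I expect contact at a reported z of about 0.088.

```bash
python3 -m pendant '[[[0,0,0,0.0005,0,0,0],[0,0,0,0.0005,0,0,0]]]'
python3 -m pendant '[[[0,0,0,0.0005,0,0,0],[0,0,0,0.0005,0,0,0]]]'
python3 -m pendant '[[[0,0,0,0.0004,0,0,0],[0,0,0,0.0004,0,0,0]]]'
```

```text
clock: 12.72
eef_pos: [0.5531, 0.0923, 0.0895]
tool_rot: [0.785, 0.62, -0.002, -0.001]
ft_force: [-0.0, 0.1, 0.3]
grip_width: 0.0
clock: 12.98
eef_pos: [0.553, 0.0922, 0.089]
tool_rot: [0.785, 0.62, -0.002, -0.001]
ft_force: [-0.3, -1.0, -0.4]
grip_width: -0.0001
clock: 13.22
eef_pos: [0.553, 0.0922, 0.0885]
tool_rot: [0.785, 0.62, -0.002, -0.001]
ft_force: [-0.2, -0.9, 0.4]
grip_width: 0.0003
```

```bash
python3 -c "
from h import *
d=camera('side');e=get_obs()['eef_pos']
im=cv2.resize(d['img'][80:190,200:310,::-1],(600,600),interpolation=cv2.INTER_CUBIC)
k=600/110
for z,col in((.0,(0,0,255)),(.054,(0,255,255)),(.096-.0885,(255,0,255)),(.084,(255,255,0)),(.15,(255,255,255))):
  for y in(-.038,.038):
    p=e+np.r_[ux*y,z]; q=(proj(d,p)-[200,80])*k; cv2.circle(im,tuple(int(v) for v in q),4,col,-1)
cv2.imwrite('pics/c9.png',im)
s=camera('scene');im=cv2.resize(s['img'][120:250,250:380,::-1],(600,600),interpolation=cv2.INTER_CUBIC);k=600/130
for z,col in((.0,(0,0,255)),(.054,(0,255,255)),(.084,(255,255,0)),(.15,(255,255,255))):
    q=(proj(s,e+np.r_[0,0,z])-[250,120])*k; cv2.circle(im,tuple(int(v) for v in q),4,col,-1)
cv2.imwrite('pics/c10.png',im)
"
```

```text
(no output)
```

View pics/c9.png

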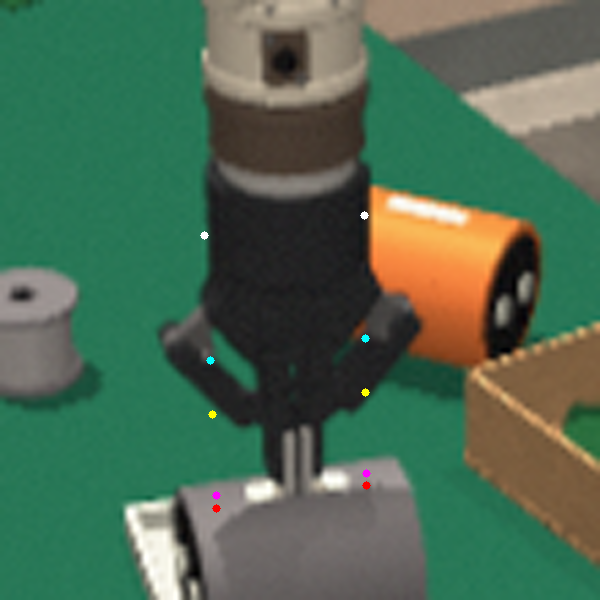

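View pics/c10.png

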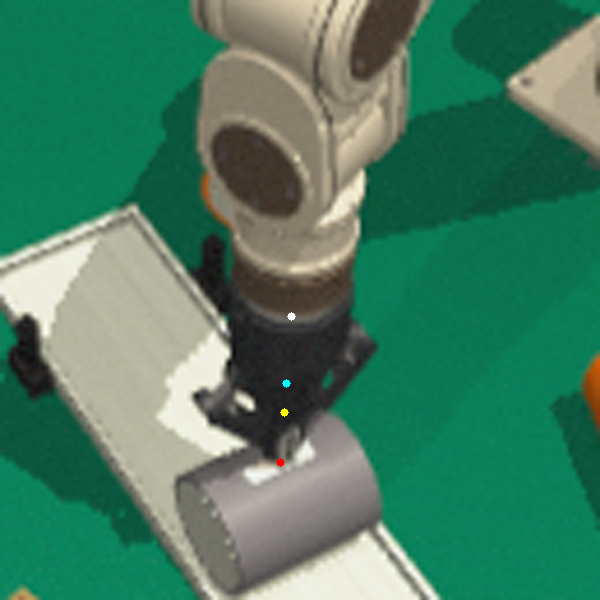

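Comparing with the 54 mm body offset, the gripper really sits about 25–30 mm higher than the reported TCP suggests. The fingertips are only just above the top. I continue with fine steps.

```bash
python3 -m pendant '[[[0,0,0,0.0004,0,0,0],[0,0,0,0.0004,0,0,0]]]'
python3 -m pendant '[[[0,0,0,0.0004,0,0,0],[0,0,0,0.0004,0,0,0]]]'
python3 -m pendant '[[[0,0,0,0.0004,0,0,0],[0,0,0,0.0004,0,0,0]]]'
python3 -m pendant '[[[0,0,0,0.0004,0,0,0],[0,0,0,0.0004,0,0,0]]]'
```

```text
clock: 13.58
eef_pos: [0.553, 0.0923, 0.0881]
tool_rot: [0.785, 0.62, -0.002, -0.001]
ft_force: [-0.4, -1.1, -0.0]
grip_width: -0.0003
clock: 13.82
eef_pos: [0.553, 0.0922, 0.0877]
tool_rot: [0.785, 0.62, -0.002, -0.001]
ft_force: [-0.0, 0.1, -0.7]
grip_width: 0.0002
clock: 14.08
eef_pos: [0.5529, 0.0922, 0.0872]
tool_rot: [0.785, 0.62, -0.002, -0.001]
ft_force: [-0.2, 0.4, -0.3]
grip_width: -0.0001
clock: 14.32
eef_pos: [0.5529, 0.0922, 0.0867]
tool_rot: [0.785, 0.62, -0.003, -0.001]
ft_force: [0.8, 0.8, 0.5]
grip_width: 0.0001
```

```bash
python3 -c "
from h import *
d=camera('side');s=camera('scene')
a=cv2.imread('pics/side1.png');a=cv2.resize(a[110:180,230:300],(560,560),interpolation=cv2.INTER_CUBIC)
b=cv2.imread('pics/side2.png');b=cv2.resize(b[110:180,220:290],(560,560),interpolation=cv2.INTER_CUBIC)
T1=R.from_quat([.9968,-.077,.0003,-.0221]);e1=np.array([.4945,-.0633,.2208]);
for dz,c in((0,(0,0,255)),(.019,(255,0,255)),(-.01,(0,255,255)),(-.054,(255,255,255))):
  q=(proj(d,e1+T1.apply([0,0,dz]))-[230,110])*8;cv2.circle(a,tuple(int(v) for v in q),4,c,-1)
  q=(proj(d,np.array([.555,.0933,.1597-dz]))-[220,110])*8;cv2.circle(b,tuple(int(v) for v in q),4,c,-1)
cv2.imwrite('pics/c11.png',cv2.resize(np.hstack([a,b]),(800,400)))
"
```

```text
(no output)
```

View pics/c11.png

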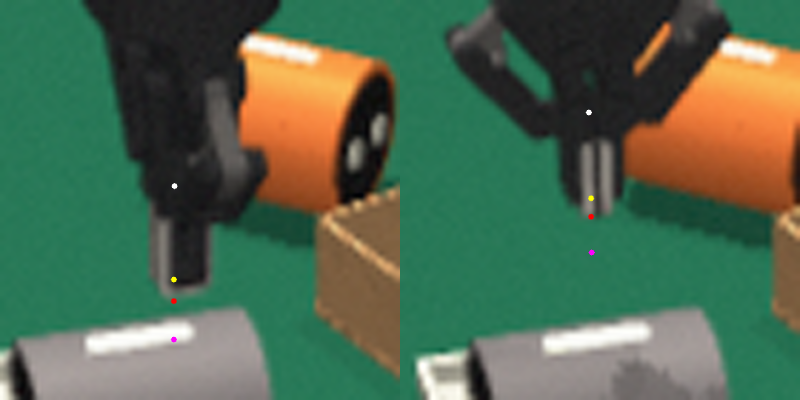

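The offset is the same in earlier poses (tip about 8 mm short of the reported TCP), so the reported TCP and the real fingertips disagree. To stay safe under either reading of the 85 mm rule, I tilt the tool 0.6 rad. Its lower edge then touches while the reported TCP stays well above 85 mm.

```bash
python3 -m pendant '[[[0,0,0,-0.02,0,0,0],[0,0.005,0.001,-0.03,0.004,0.15,-0.003],[0,0.01,0.002,-0.03,0.004,0.30,-0.003],[0,0.015,0.002,-0.03,0.004,0.45,-0.003],[0,0.0172,0.002,-0.03,0.004,0.60,-0.003],[0,0.0172,0.002,-0.028,0.004,0.60,-0.003]]]'
python3 -c "
from h import *
st();c=snap(12,'scene','side')
a=cv2.resize(c['side']['img'][100:200,200:300,::-1],(400,400),interpolation=cv2.INTER_CUBIC)
b=cv2.resize(c['scene']['img'][150:250,260:360,::-1],(400,400),interpolation=cv2.INTER_CUBIC)
cv2.imwrite('pics/c12.png',np.hstack([a,b]))"
```

```text
clock: 15.18
eef_pos: [0.5578, 0.1065, 0.1131]
tool_rot: [0.751, 0.591, 0.227, -0.186]
ft_force: [0.7, -0.1, 0.2]
grip_width: 0.0001
t 15.175 tray [-0.0029  0.2276] z 0.11313450898900602 F [ 0.7042 -0.1146  0.1739] roterr [-0.0103 -0.596  -0.0063]
```

View pics/c12.png

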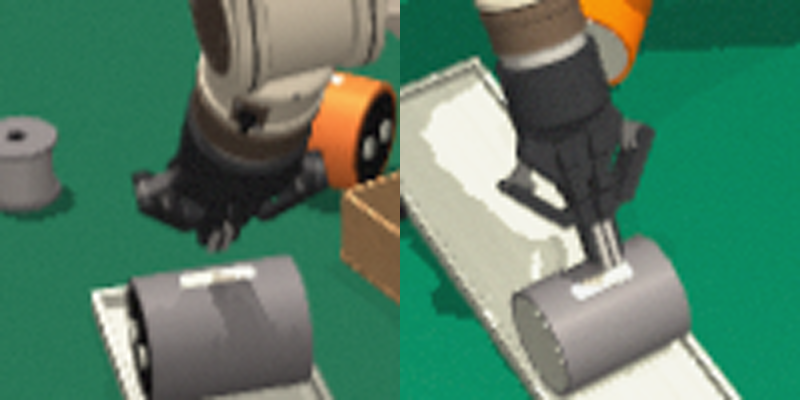

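```bash
python3 -m pendant '[[[0,-0.0079,0,0.0116,0,0,0],[0,-0.0079,0,0.0116,0,0,0]]]'
python3 -m pendant '[[[0,-0.00056,0,0.00083,0,0,0],[0,-0.00056,0,0.00083,0,0,0]]]'
python3 -m pendant '[[[0,-0.00056,0,0.00083,0,0,0],[0,-0.00056,0,0.00083,0,0,0]]]'
python3 -m pendant '[[[0,-0.00056,0,0.00083,0,0,0],[0,-0.00056,0,0.00083,0,0,0]]]'
```

```text
clock: 15.52
eef_pos: [0.558, 0.1093, 0.0993]
tool_rot: [0.749, 0.594, 0.226, -0.186]
ft_force: [0.6, 0.4, -0.4]
grip_width: -0.0004
clock: 15.78
eef_pos: [0.558, 0.1097, 0.0984]
tool_rot: [0.749, 0.594, 0.226, -0.186]
ft_force: [-0.1, -1.0, 0.4]
grip_width: 0.0001
clock: 16.02
eef_pos: [0.558, 0.1098, 0.0974]
tool_rot: [0.749, 0.594, 0.226, -0.186]
ft_force: [0.6, 0.0, -0.1]
grip_width: -0.0002
clock: 16.27
eef_pos: [0.558, 0.1097, 0.0964]
tool_rot: [0.749, 0.594, 0.226, -0.186]
ft_force: [0.3, -0.5, -0.4]
grip_width: 0.0003
```

```bash
python3 -m pendant '[[[0,-0.00056,0,0.00083,0,0,0],[0,-0.00056,0,0.00083,0,0,0]]]'
python3 -m pendant '[[[0,-0.00056,0,0.00083,0,0,0],[0,-0.00056,0,0.00083,0,0,0]]]'
python3 -m pendant '[[[0,-0.00056,0,0.00083,0,0,0],[0,-0.00056,0,0.00083,0,0,0]]]'
python3 -m pendant '[[[0,-0.0004,0,0.0006,0,0,0],[0,-0.0004,0,0.0006,0,0,0]]]'
```

```text
clock: 16.52
eef_pos: [0.5579, 0.1096, 0.0952]
tool_rot: [0.749, 0.594, 0.226, -0.186]
ft_force: [0.4, -0.0, -0.1]
grip_width: 0.0001
clock: 16.77
eef_pos: [0.5578, 0.1096, 0.0941]
tool_rot: [0.749, 0.594, 0.226, -0.186]
ft_force: [0.9, 0.2, 0.1]
grip_width: 0.0
clock: 17.02
eef_pos: [0.5577, 0.1097, 0.093]
tool_rot: [0.749, 0.594, 0.226, -0.186]
ft_force: [-0.1, 0.1, 0.5]
grip_width: -0.0001
clock: 17.27
eef_pos: [0.5576, 0.1097, 0.0922]
tool_rot: [0.749, 0.594, 0.226, -0.186]
ft_force: [0.1, 1.2, -1.0]
grip_width: -0.0003
```

```bash
python3 -m pendant '[[[0,-0.0004,0,0.0006,0,0,0],[0,-0.0004,0,0.0006,0,0,0]]]'
python3 -m pendant '[[[0,-0.0004,0,0.0006,0,0,0],[0,-0.0004,0,0.0006,0,0,0]]]'
python3 -m pendant '[[[0,-0.0004,0,0.0006,0,0,0],[0,-0.0004,0,0.0006,0,0,0]]]'
python3 -c "
from h import *
st();c=snap(13,'scene','side')
a=cv2.resize(c['side']['img'][130:180,230:280,::-1],(400,400),interpolation=cv2.INTER_CUBIC)
b=cv2.resize(c['scene']['img'][190:240,290:340,::-1],(400,400),interpolation=cv2.INTER_CUBIC)
cv2.imwrite('pics/c13.png',np.hstack([a,b]))"
```

```text
clock: 17.52
eef_pos: [0.5578, 0.1099, 0.0919]
tool_rot: [0.749, 0.594, 0.226, -0.187]
ft_force: [-0.8, -0.2, 2.6]
grip_width: 0.0002
clock: 17.77
eef_pos: [0.5579, 0.1103, 0.0919]
tool_rot: [0.749, 0.594, 0.227, -0.187]
ft_force: [-2.4, 0.2, 5.5]
grip_width: 0.0005
clock: 18.02
eef_pos: [0.558, 0.1107, 0.0918]
tool_rot: [0.749, 0.594, 0.228, -0.187]
ft_force: [-1.4, 0.8, 5.0]
grip_width: 0.0002
t 18.025 tray [-0.0036  0.2318] z 0.09182465970730341 F [-1.3542  0.8187  4.9864] roterr [-0.0106 -0.5979  0.0004]
```

View pics/c13.png

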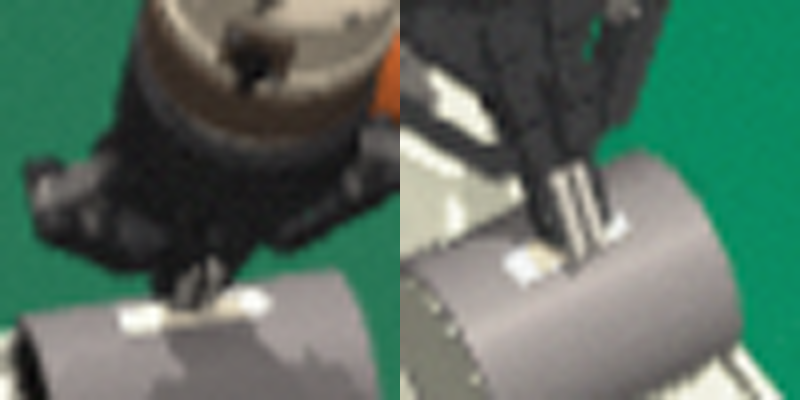

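Contact: 5 N on top at a reported z of 0.0918. First drag stroke: 31 mm with a slight drop.

```bash
python3 -m pendant '[[[0,-0.0029,0,-0.001,0,0,0],[0,-0.0072,0,-0.0037,0,0,0],[0,-0.0123,0,-0.0067,0,0,0],[0,-0.0176,0,-0.0096,0,0,0],[0,-0.023,0,-0.0123,0,0,0],[0,-0.0267,0,-0.0141,0,0,0],[0,-0.0276,0,-0.0145,0,0,0],[0,-0.0276,0,-0.0145,0,0,0]]]'
python3 -c "
from h import *
st();c=snap(14,'scene','side')
a=cv2.resize(c['side']['img'][110:210,210:310,::-1],(400,400),interpolation=cv2.INTER_CUBIC)
b=cv2.resize(c['scene']['img'][160:260,260:360,::-1],(400,400),interpolation=cv2.INTER_CUBIC)
cv2.imwrite('pics/c14.png',np.hstack([a,b]))"
```

```text
clock: 19.12
eef_pos: [0.5513, 0.0808, 0.0897]
tool_rot: [0.749, 0.594, 0.229, -0.187]
ft_force: [-4.7, -0.5, 10.1]
grip_width: 0.0004
t 19.125 tray [-0.0033  0.2011] z 0.08965426830310472 F [-4.6832 -0.4664 10.1408] roterr [-0.0097 -0.5999  0.0002]
```

View pics/c14.png

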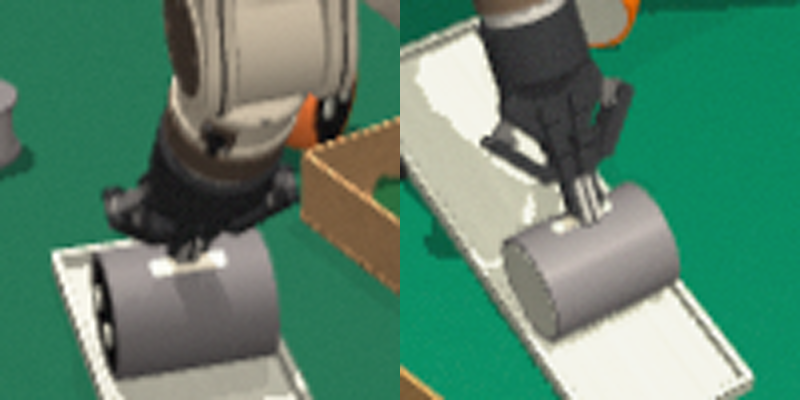

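It rolled with the finger by about 15 mm (centre), staying at 10 N. I lift, step back and check whether it stays put.

```bash
cat >> h.py <<'E'
def label(i):
    c=snap(i,'scene','side');s,d=c['scene'],c['side'];out={}
    a=cv2.resize(d['img'][110:260,210:360,::-1],(400,400),interpolation=cv2.INTER_CUBIC)
    b=cv2.resize(s['img'][150:270,240:360,::-1],(400,400),interpolation=cv2.INTER_CUBIC)
    cv2.imwrite(f'pics/v{i}.png',np.hstack([a,b]));return s,d
E
python3 -m pendant '[[[0,0.0045,0,-0.0066,0,0,0],[0,0.015,0,-0.0079,0,0,0],[0,0.0282,0,0.0047,0,0,0],[0,0.0282,0,0.0047,0,0,0]]]'
python3 -c "
from h import *
st();label(15)"
```

```text
clock: 19.73
eef_pos: [0.5571, 0.1071, 0.1016]
tool_rot: [0.748, 0.595, 0.228, -0.187]
ft_force: [-0.0, -0.1, -0.0]
grip_width: 0.0001
t 19.725 tray [-0.0037  0.2281] z 0.10162864960380152 F [-0.0255 -0.101  -0.0031] roterr [-0.0101 -0.5994  0.0024]
```

View pics/v15.png

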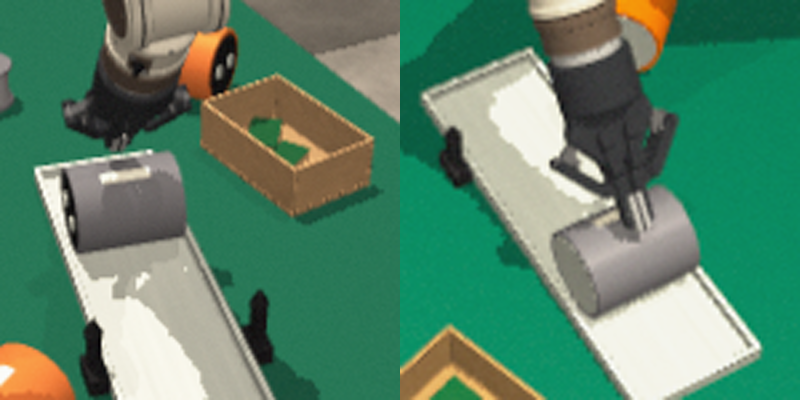

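```bash
python3 -c "
from h import *
s=camera('scene')
for u in ((293.1,231.3),):
  print(P(onz(s,u,.051)-np.r_[.055*ux,0]))
cv2.imwrite('pics/c16.png',cv2.resize(s['img'][190:260,280:350,::-1],(560,560),interpolation=cv2.INTER_CUBIC))"
```

```text
[-0.0042  0.1995]
```

View pics/c16.png

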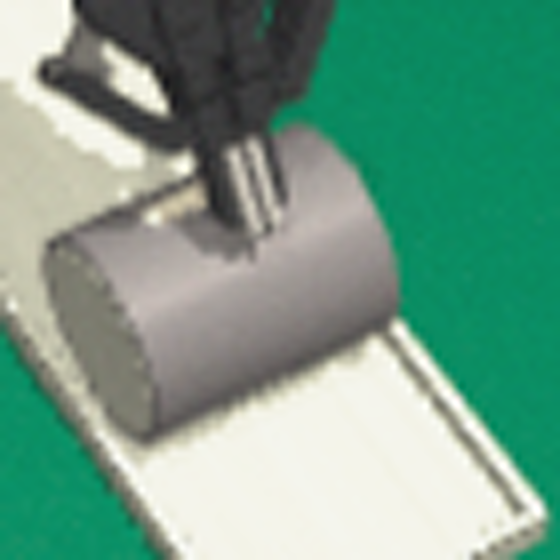

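The cap sits still at y ≈ 0.1995. Next is a full stroke from 18° behind the top to 18° ahead, followed by lift and retreat.

```bash
python3 -m pendant '[[[0,-0.0064,0,0.0095,0,0,0],[0,-0.0107,0,0.0072,0,0,0],[0,-0.0169,0,0.0021,0,0,0],[0,-0.0232,0,-0.0028,0,0,0],[0,-0.0299,0,-0.0074,0,0,0],[0,-0.0367,0,-0.0118,0,0,0],[0,-0.0437,0,-0.0159,0,0,0],[0,-0.0501,0,-0.0192,0,0,0],[0,-0.0533,0,-0.0207,0,0,0],[0,-0.0533,0,-0.0207,0,0,0]]]'
python3 -c "
from h import *
st()"
python3 -m pendant '[[[0,0.0045,0,-0.0066,0,0,0],[0,0.0167,0,-0.0068,0,0,0],[0,0.0303,0,0.0052,0,0,0],[0,0.0303,0,0.0052,0,0,0]]]'
python3 -c "
from h import *
st();label(17)"
```

```text
clock: 21.12
eef_pos: [0.5452, 0.0511, 0.0892]
tool_rot: [0.749, 0.593, 0.229, -0.187]
ft_force: [-0.3, -0.7, 6.1]
grip_width: -0.0001
t 21.125 tray [-0.0025  0.1708] z 0.08920404211894792 F [-0.2764 -0.6987  6.1447] roterr [-0.0082 -0.6009 -0.0006]
clock: 21.62
eef_pos: [0.5513, 0.0795, 0.1021]
tool_rot: [0.748, 0.594, 0.229, -0.187]
ft_force: [0.3, 0.2, -0.1]
grip_width: -0.0002
t 21.625 tray [-0.003   0.1998] z 0.10211107687396186 F [ 0.2848  0.1834 -0.0615] roterr [-0.0088 -0.6008  0.0016]
```

View pics/v17.png

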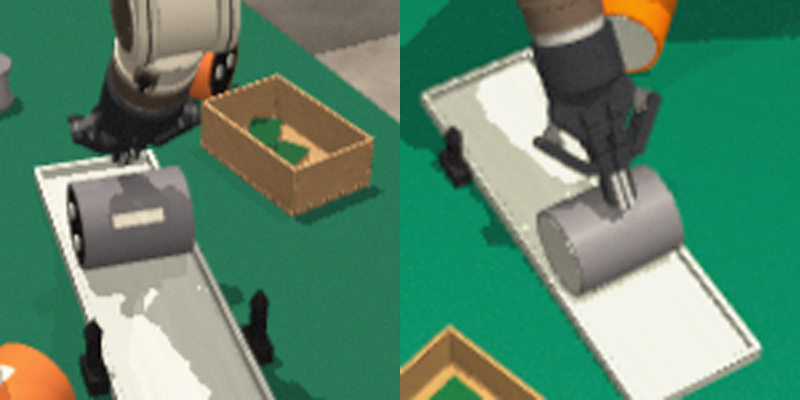

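The label shows about 50° of roll and the cap rests. Repeat.

```bash
python3 -m pendant '[[[0,-0.0067,0,0.0099,0,0,0],[0,-0.011,0,0.0076,0,0,0],[0,-0.0172,0,0.0025,0,0,0],[0,-0.0235,0,-0.0024,0,0,0],[0,-0.0302,0,-0.007,0,0,0],[0,-0.037,0,-0.0114,0,0,0],[0,-0.044,0,-0.0155,0,0,0],[0,-0.0504,0,-0.0188,0,0,0],[0,-0.0536,0,-0.0203,0,0,0],[0,-0.0536,0,-0.0203,0,0,0]]]'
python3 -m pendant '[[[0,0.0045,0,-0.0066,0,0,0],[0,0.0167,0,-0.0068,0,0,0],[0,0.0303,0,0.0052,0,0,0],[0,0.0303,0,0.0052,0,0,0]]]'
python3 -c "
from h import *
st();label(18)"
```

```text
clock: 22.98
eef_pos: [0.5394, 0.0237, 0.0893]
tool_rot: [0.749, 0.593, 0.23, -0.187]
ft_force: [-2.0, -1.6, 7.7]
grip_width: -0.0
clock: 23.48
eef_pos: [0.5454, 0.0521, 0.1022]
tool_rot: [0.748, 0.594, 0.23, -0.187]
ft_force: [0.7, 0.6, -0.0]
grip_width: -0.0002
t 23.475 tray [-0.0025  0.1719] z 0.10215243393846035 F [ 0.6995  0.5735 -0.0431] roterr [-0.0076 -0.6025  0.001 ]
```

View pics/v18.png

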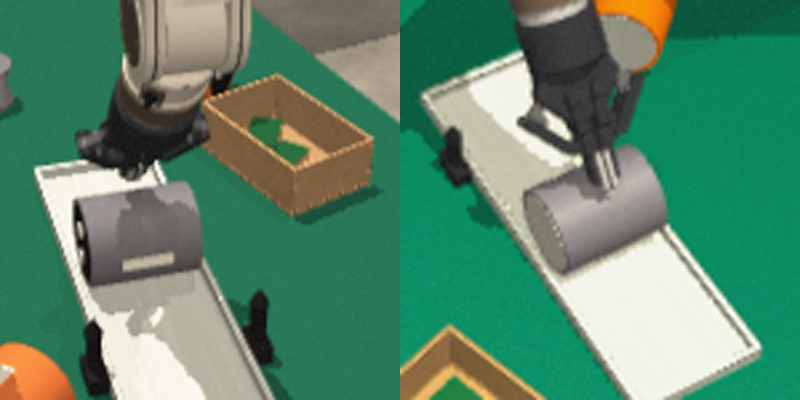

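```bash
python3 -m pendant '[[[0,-0.0067,0,0.0099,0,0,0],[0,-0.011,0,0.0076,0,0,0],[0,-0.0172,0,0.0025,0,0,0],[0,-0.0235,0,-0.0024,0,0,0],[0,-0.0302,0,-0.007,0,0,0],[0,-0.037,0,-0.0114,0,0,0],[0,-0.044,0,-0.0155,0,0,0],[0,-0.0504,0,-0.0188,0,0,0],[0,-0.0536,0,-0.0203,0,0,0],[0,-0.0536,0,-0.0203,0,0,0]]]'
python3 -m pendant '[[[0,0.0045,0,-0.0066,0,0,0],[0,0.0167,0,-0.0068,0,0,0],[0,0.0303,0,0.0052,0,0,0],[0,0.0303,0,0.0052,0,0,0]]]'
python3 -c "
from h import *
st();s,d=label(19)
print(P(onz(s,(283.5,219.6),.051)-np.r_[.055*ux,0]))"
```

```text
clock: 24.82
eef_pos: [0.5336, -0.0037, 0.0895]
tool_rot: [0.749, 0.593, 0.232, -0.187]
ft_force: [-1.1, -1.7, 8.2]
grip_width: -0.0003
clock: 25.32
eef_pos: [0.5396, 0.0247, 0.1023]
tool_rot: [0.748, 0.593, 0.231, -0.187]
ft_force: [-0.5, 0.0, -0.1]
grip_width: 0.0002
t 25.325 tray [-0.0019  0.1439] z 0.10226763438074946 F [-0.5014  0.0184 -0.1095] roterr [-0.0062 -0.6042  0.0004]
[-0.0005  0.1452]
```

View pics/v19.png

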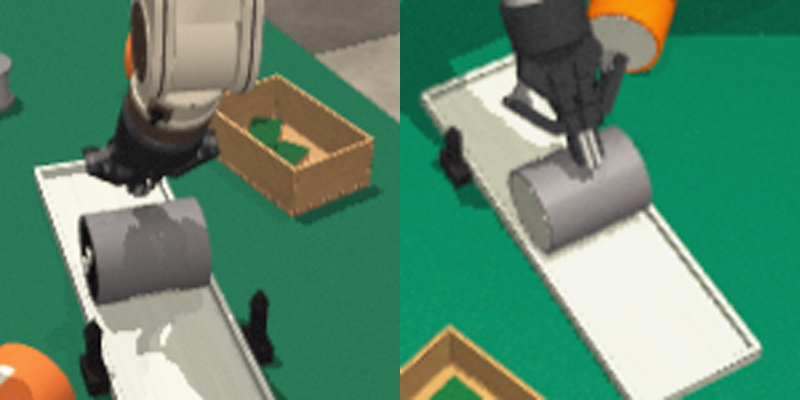

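```bash
python3 -m pendant '[[[0,-0.0067,0,0.0099,0,0,0],[0,-0.011,0,0.0076,0,0,0],[0,-0.0172,0,0.0025,0,0,0],[0,-0.0235,0,-0.0024,0,0,0],[0,-0.0302,0,-0.007,0,0,0],[0,-0.037,0,-0.0114,0,0,0],[0,-0.044,0,-0.0155,0,0,0],[0,-0.0504,0,-0.0188,0,0,0],[0,-0.0536,0,-0.0203,0,0,0],[0,-0.0536,0,-0.0203,0,0,0]]]'
python3 -m pendant '[[[0,0.0045,0,-0.0066,0,0,0],[0,0.0167,0,-0.0068,0,0,0],[0,0.0303,0,0.0052,0,0,0],[0,0.0303,0,0.0052,0,0,0]]]'
python3 -c "
from h import *
st();label(20)"
```

```text
clock: 26.68
eef_pos: [0.5278, -0.0311, 0.0896]
tool_rot: [0.749, 0.592, 0.233, -0.187]
ft_force: [-0.9, -1.6, 8.9]
grip_width: -0.0
clock: 27.18
eef_pos: [0.5339, -0.0027, 0.1025]
tool_rot: [0.748, 0.593, 0.232, -0.187]
ft_force: [0.1, -0.0, 0.6]
grip_width: 0.0002
t 27.175 tray [-0.0013  0.1159] z 0.10245744969231155 F [ 0.0852 -0.008   0.6065] roterr [-0.0045 -0.6059 -0.0002]
```

View pics/v20.png

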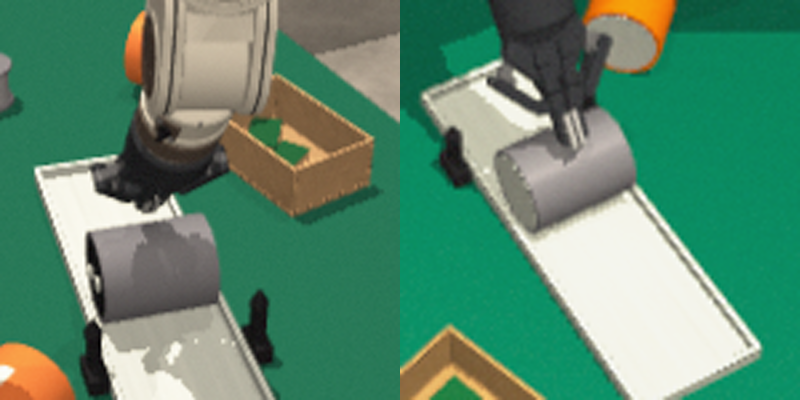

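```bash
python3 -c "
from h import *
s=camera('scene')
im=cv2.imread('pics/scene0.png');h=cv2.cvtColor(im,cv2.COLOR_BGR2HSV);m=cv2.inRange(h,(5,150,120),(20,255,255))
for c in cv2.findContours(m,0,2)[0]:
  if cv2.contourArea(c)>200: print(cv2.boundingRect(c),cv2.contourArea(c))
for u in((309,152),(296,165),(319,172)): print(P(onz(s,u,.045)),P(onz(s,u,.0)))
"
python3 -m pendant '[[[0,-0.0067,0,0.0099,0,0,0],[0,-0.011,0,0.0076,0,0,0],[0,-0.0172,0,0.0025,0,0,0],[0,-0.0235,0,-0.0024,0,0,0],[0,-0.0302,0,-0.007,0,0,0],[0,-0.037,0,-0.0114,0,0,0],[0,-0.044,0,-0.0155,0,0,0],[0,-0.0504,0,-0.0188,0,0,0],[0,-0.0536,0,-0.0203,0,0,0],[0,-0.0536,0,-0.0203,0,0,0]]]'
python3 -m pendant '[[[0,0.0045,0,-0.0066,0,0,0],[0,0.0167,0,-0.0068,0,0,0],[0,0.0303,0,0.0052,0,0,0],[0,0.0303,0,0.0052,0,0,0]]]'
python3 -c "
from h import *
st();label(21)"
```

```text
(294, 319, 43, 25) 597.5
(297, 303, 43, 18) 306.5
(377, 191, 38, 44) 814.0
(294, 132, 31, 39) 528.0
[-0.1776 -0.0767] [-0.2027 -0.114 ]
[-0.104  -0.0447] [-0.1263 -0.0807]
[-0.1566  0.0239] [-0.1809 -0.0095]
clock: 28.58
eef_pos: [0.5222, -0.0589, 0.0896]
tool_rot: [0.749, 0.592, 0.234, -0.186]
ft_force: [0.2, -1.7, 8.3]
grip_width: 0.0002
clock: 29.08
eef_pos: [0.5283, -0.0304, 0.1026]
tool_rot: [0.748, 0.592, 0.234, -0.187]
ft_force: [0.5, 0.3, -0.2]
grip_width: 0.0001
t 29.075 tray [-0.0004  0.0876] z 0.10258643687761138 F [ 0.5263  0.343  -0.1654] roterr [-0.0023 -0.6075 -0.0012]
```

View pics/v21.png

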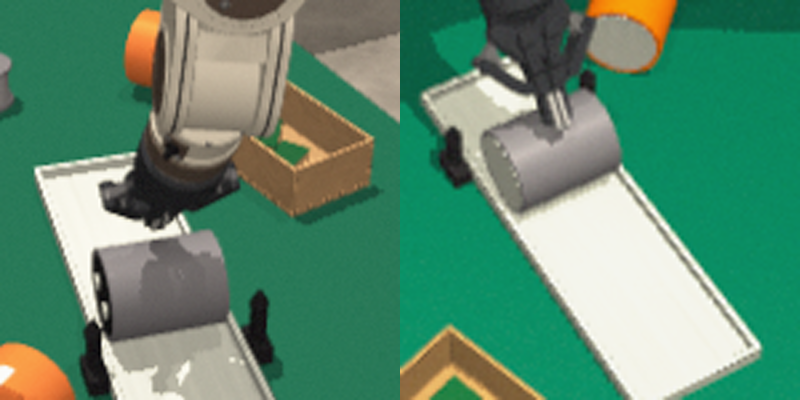

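```bash
python3 -m pendant '[[[0,-0.0067,0,0.0099,0,0,0],[0,-0.011,0,0.0076,0,0,0],[0,-0.0172,0,0.0025,0,0,0],[0,-0.0235,0,-0.0024,0,0,0],[0,-0.0302,0,-0.007,0,0,0],[0,-0.037,0,-0.0114,0,0,0],[0,-0.044,0,-0.0155,0,0,0],[0,-0.0504,0,-0.0188,0,0,0],[0,-0.0536,0,-0.0203,0,0,0],[0,-0.0536,0,-0.0203,0,0,0]]]'
python3 -m pendant '[[[0,0.0045,0,-0.0066,0,0,0],[0,0.0167,0,-0.0068,0,0,0],[0,0.0303,0,0.0052,0,0,0],[0,0.0303,0,0.0052,0,0,0]]]'
python3 -c "
from h import *
st();c=snap(22,'side','scene')
cv2.imwrite('pics/a22.png',cv2.resize(c['side']['img'][185:265,230:330,::-1],(800,640),interpolation=cv2.INTER_CUBIC)[:600])
cv2.imwrite('pics/b22.png',cv2.resize(c['scene']['img'][165:240,245:345,::-1],(800,600),interpolation=cv2.INTER_CUBIC))"
```

```text
clock: 30.42
eef_pos: [0.5165, -0.0864, 0.0897]
tool_rot: [0.749, 0.591, 0.235, -0.186]
ft_force: [-0.3, -1.5, 8.3]
grip_width: -0.0
clock: 30.92
eef_pos: [0.5225, -0.058, 0.1027]
tool_rot: [0.748, 0.592, 0.235, -0.186]
ft_force: [-1.0, -0.3, -0.2]
grip_width: -0.0001
t 30.925 tray [0.0003 0.0595] z 0.10265283250216894 F [-0.952  -0.2855 -0.1565] roterr [-0.0003 -0.609  -0.0019]
```

View pics/a22.png

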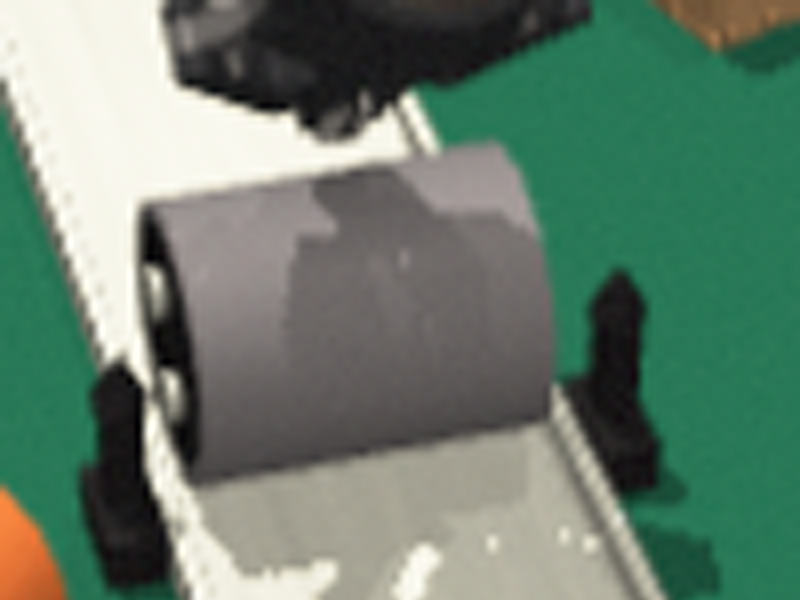

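View pics/b22.png

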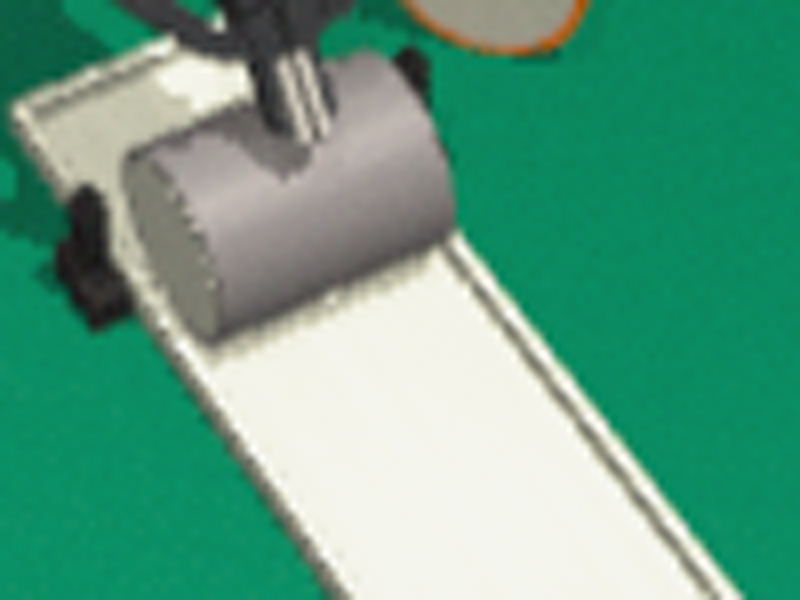

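```bash
cat >> h.py <<'E'
def axis_y(c,a,b,z=.051):
    u=np.r_[ux,0]
    n=[]
    for q in(a,b):
        p,d=ray(c,q);d=d-u*(d@u);n.append(d/np.linalg.norm(d))
    d=n[0]+n[1]  # in plane perpendicular to axis
    q=p+d*(z-p[2])/d[2]
    return P(q)[1]
E
python3 -c "
from h import *
s=camera('scene');d=camera('side')
D=lambda x,y:(230+x/8-.5,185+y/8-.5)
S=lambda x,y:(245+x/8-.5,165+y/8-.5)
print('side',axis_y(d,D(320,174),D(372,451)))
print('scene',axis_y(s,S(250,105),S(330,292)),'face',P(onz(s,S(172,250),.051)-np.r_[.055*ux,0]))
print('posts',P(tri(s,S(88,185),d,D(620,270))),P(onz(d,D(120,360),.076)))
"
```

```text
side 0.029018660316093188
scene 0.030981823804072422 face [0.0015 0.031 ]
posts [ 0.0773 -0.0001] [-0.0797 -0.0039]
```

Two views put the centre at 29–31 mm. Final stroke, slightly longer, about 30 mm of centre travel.

```bash
python3 -m pendant '[[[0,-0.0067,0,0.0099,0,0,0],[0,-0.011,0,0.0076,0,0,0],[0,-0.0172,0,0.0025,0,0,0],[0,-0.0235,0,-0.0024,0,0,0],[0,-0.0302,0,-0.007,0,0,0],[0,-0.037,0,-0.0114,0,0,0],[0,-0.044,0,-0.0155,0,0,0],[0,-0.0504,0,-0.0188,0,0,0],[0,-0.055,0,-0.021,0,0,0],[0,-0.0568,0,-0.0218,0,0,0]]]'
python3 -m pendant '[[[0,0,0,0.0002,0,0,0],[0,0,0,0.0002,0,0,0]]]'
python3 -c "
from h import *
st()"
python3 -m pendant '[[[0,0.0045,0,-0.0066,0,0,0],[0,0.0167,0,-0.0068,0,0,0],[0,0.03,0,-0.025,0,0,0],[0,0.03,0,-0.06,0,0,0],[0,0.03,0,-0.06,0,0,0]]]'
python3 -c "
from h import *
st();c=snap(23,'side','scene')
cv2.imwrite('pics/a23.png',cv2.resize(c['side']['img'][185:260,230:330,::-1],(800,600),interpolation=cv2.INTER_CUBIC)[:600])
cv2.imwrite('pics/b23.png',cv2.resize(c['scene']['img'][155:230,235:335,::-1],(800,600),interpolation=cv2.INTER_CUBIC))"
```

```text
clock: 32.38
eef_pos: [0.5101, -0.1179, 0.0891]
tool_rot: [0.749, 0.591, 0.237, -0.185]
ft_force: [-0.8, -2.1, 8.1]
grip_width: -0.0003
clock: 32.62
eef_pos: [0.5102, -0.1181, 0.0891]
tool_rot: [0.749, 0.59, 0.237, -0.185]
ft_force: [-1.7, -1.5, 6.4]
grip_width: -0.0001
t 32.625 tray [ 0.0019 -0.0019] z 0.08911607746329576 F [-1.7211 -1.4517  6.3882] roterr [ 0.0045 -0.6111 -0.006 ]
clock: 33.25
eef_pos: [0.5092, -0.1287, 0.1576]
tool_rot: [0.749, 0.591, 0.238, -0.183]
ft_force: [0.7, -0.5, -0.9]
grip_width: 0.0001
t 33.25 tray [ 0.0035 -0.0125] z 0.1575520096916102 F [ 0.6641 -0.5205 -0.8683] roterr [ 0.0095 -0.6094 -0.0054]
```

View pics/a23.png

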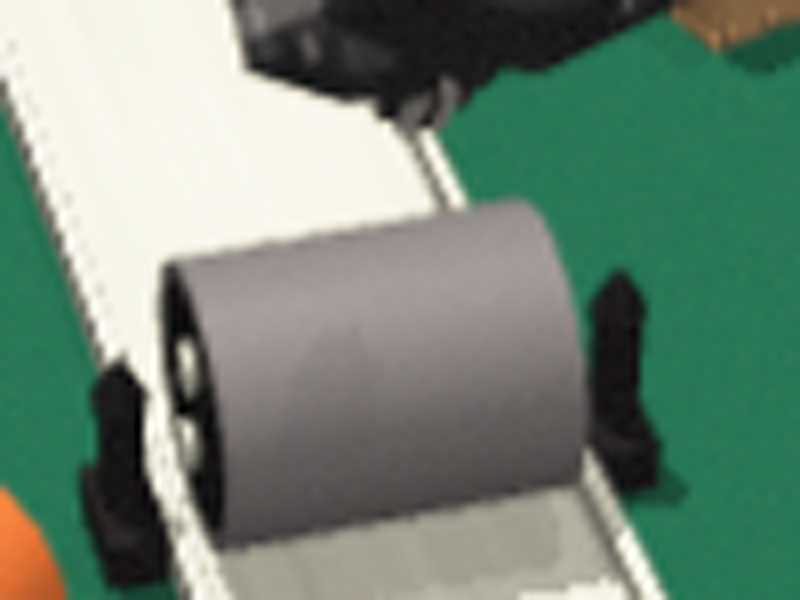

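View pics/b23.png

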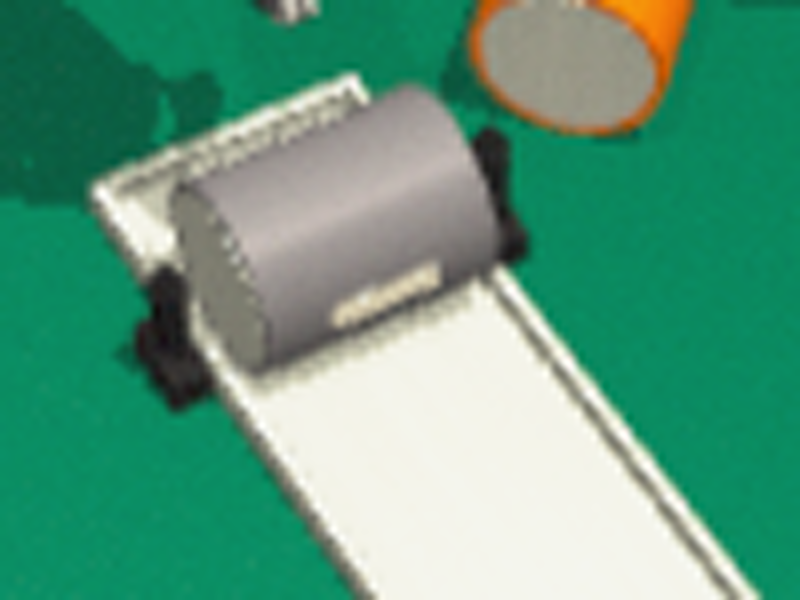

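```bash
python3 -c "
from h import *
s=camera('scene');d=camera('side')
D=lambda x,y:(230+x/8-.5,185+y/8-.5)
S=lambda x,y:(235+x/8-.5,155+y/8-.5)
print('side',axis_y(d,D(350,232),D(402,516)))
print('scene',axis_y(s,S(300,137),S(385,320)),'face',P(onz(s,S(226,278),.051)-np.r_[.055*ux,0]))
for a,b in(((167,264),(620,268)),((492,128),(122,360))):
  print('post',P(onz(s,S(*a),.076)),P(onz(d,D(*b),.076)),P(tri(s,S(*a),d,D(*b))))
# post base block midpoints in tray frame
w=camera('wrist');cv2.imwrite('pics/w23.png',w['img'][:,:,::-1]);st()
"
```

```text
side -0.0015286768015783949
scene 0.0010118514054865129 face [-0.0024  0.0007]
post [0.0792 0.0011] [ 0.0756 -0.0021] [ 0.0775 -0.0001]
post [-0.0757  0.0022] [-0.0792 -0.004 ] [-0.0779 -0.0003]
t 33.5 tray [ 0.0009 -0.011 ] z 0.1544277655153748 F [-0.2841  0.6738  0.0045] roterr [ 0.0023 -0.6118 -0.006 ]
```

View pics/w23.png

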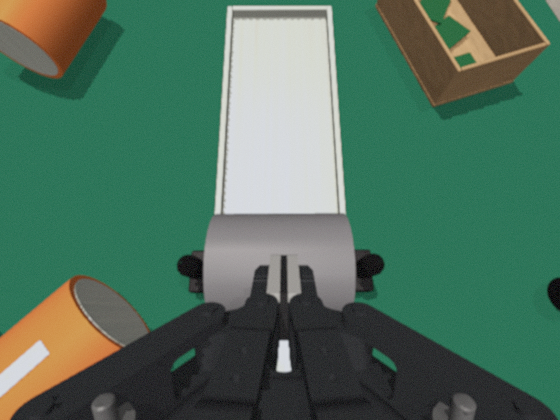

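Relative to the posts, the centre is within about 2 mm in both views. I wait a moment to check that it stays at rest.

```bash
python3 -m pendant '[[[0,0,0,-0.03,0,0,0],[0,0,0,-0.03,0,0,0],[0,0,0,-0.03,0,0,0],[0,0,0,-0.03,0,0,0],[0,0,0,-0.03,0,0,0],[0,0,0,-0.03,0,0,0],[0,0,0,-0.03,0,0,0],[0,0,0,-0.03,0,0,0],[0,0,0,-0.03,0,0,0],[0,0,0,-0.03,0,0,0]]]'
python3 -c "
from h import *
st();c=snap(24,'side','scene')
a=cv2.imread('pics/scene23.png');b=cv2.imread('pics/scene24.png')
g1,g2=[np.float32(cv2.cvtColor(x[165:205,255:300],cv2.COLOR_BGR2GRAY)) for x in(a,b)]
print(cv2.phaseCorrelate(g1,g2))
k=cv2.resize(c['side']['img'][185:260,230:330,::-1],(400,300));l=cv2.resize(c['scene']['img'][155:230,235:335,::-1],(400,300))
cv2.imwrite('pics/a24.png',np.hstack([k,l]))"
```

```text
clock: 34.75
eef_pos: [0.5031, -0.1435, 0.179]
tool_rot: [0.749, 0.59, 0.237, -0.186]
ft_force: [0.7, 0.3, -0.0]
grip_width: 0.0001
t 34.75 tray [ 0.0008 -0.0282] z 0.1789843720169306 F [ 0.7437  0.2551 -0.0266] roterr [ 0.0023 -0.6118 -0.0061]
((0.4076365710938674, -0.05002831246750716), 0.9709898710250855)
```

View pics/a24.png

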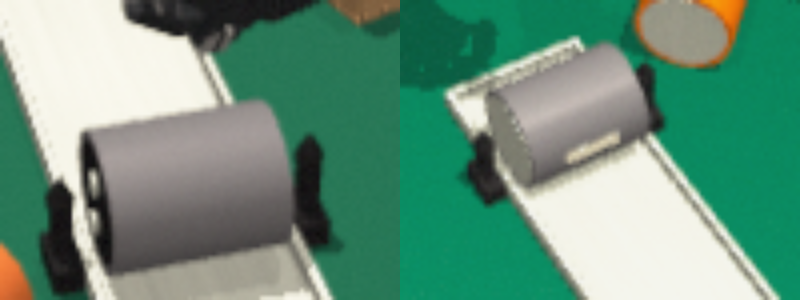

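View pics/scene24.png

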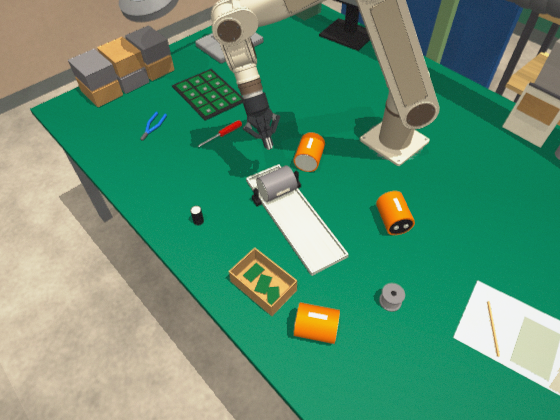

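The capacitor is level with the posts, at rest, and the bystanders are unmoved. I hand it in.

```bash
python3 -c "
from workcell import *
print(job_done())"
```

```text
the job is handed in; nothing more can be done
None
```

The capacitor is rolled into line with the marker posts, and I handed the job in at about 35 s. I did not get a verdict back.

**What I did:** I dragged the grey capacitor about 214 mm along the tray with the shut fingertips on its top. It took one short and seven longer strokes, pressing with roughly 5–10 N. The white label went right round as it moved, so it rolled rather than slid.

**Last checks:**
- **Position:** measured against the posts, the centre was about +1.5 mm off in the side view and -0.6 mm in the scene view (limit 12 mm). It lay squarely across the lane.
- **Rest:** two pictures 1.5 s apart matched to 0.4 px (under about 1 mm).
- **Arm and bench:** the hand was clear with no force on it. The bystanders looked unmoved by eye.

**What disagreed:**
- **TCP against fingertips:** all three cameras and the point of contact put the shut fingertips about 8 mm behind the reported TCP, not 19 mm ahead of it as stated.
- **How I handled it:** I tilted the tool 0.6 rad so the finger edge touched the top. The lowest reported TCP height I saw in contact was 0.089 m, above the 0.085 m limit under either reading.
- **Between cameras:** the side and scene views differed by about 2–3 mm along the tray, and up to 6 mm on one post tip. That is still well within the tolerance.

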